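# Set the stones out in the revolving display and hook the covers on

### The job

Set out the stones that lie loose near the front of the table - the craggy black lump, and of the pale river stone and the flat slate flake those that are there - in the revolving display: one stone to a bay, lying on the bay floor, and close each bay that holds a stone with one of the clear covers from the rack: tilt the cover, hook its bare rear edge under the lip at the hub, then swing its front down until it lies flat behind the front stop. Covers that are not needed stay hanging on the rack. Turn the display by its finger posts as you need, and leave it with the black lump's bay facing the robot's side of the table; do not knock over or shift the sample jar or the loupe.

Things in the scene. Friction and masses are not known exactly. Their poses are not given: they have to be found in the camera images.
- display_base: Round foot of the revolving display, fixed to the table, axes as the world's (x away from the robot). Origin on the turntable axis at table height. On it turns a wooden disc of 150 mm radius, top 36 mm above the table, with three equal bays 120 degrees apart round a hub 66 mm high.
- carousel (a joint): Angle of the turntable, rad, counterclockwise from above; no stops within three turns; 2 N at a post turns it and it stays where left. At 0 bay 1 faces the robot (-x); bays 2 and 3 are 120 and 240 degrees counterclockwise from bay 1. Brass finger posts, 12 mm thick, 54 mm high above the disc, stand 132 mm from the axis midway between the bays (60, 180, 300 degrees from bay 1).
- bay1 (a point): Centre of bay 1's floor, 83.5 mm from the turntable axis, 36 mm above the table. The bay runs straight outward from the axis through this point. Distances from the axis: hub face (rear stop) 28 mm; rear ledge 28 to 40; lip above it 28 to 46; free floor 46 to 121; front wall 121 to 136, its top a ledge; front stop on it 131 to 136 mm.
- bay2 (a point): Floor centre of bay 2, built as bay 1. Heights above the bay floor: both ledges 42 mm; lip underside 57, top 62 mm (a slot 15 mm high over the rear ledge); top of front stop 55 mm. Walls, ledges and lip are 72 mm wide; a cover's skirts come down outside them with 3 mm play a side.
- bay3 (a point): Floor centre of bay 3, built as bay 1. The sides of a bay are open but for two rails 8 mm high, 62 mm apart inside, so that fingers can reach in from the sides with a stone.
- seat1 (a point): Where the middle of the underside of a cover closed on bay 1 lies: 79.5 mm from the axis, 42 mm above the bay floor. A closed cover can shift 3.5 mm outward or inward and 3 mm sideways.
- seat2 (a point): The same for bay 2. A cover cannot slide in level: tilt it front up by 8 to 20 degrees so that its front edge passes over the front stop while its rear edge, on or just above the rear ledge, goes under the lip to the hub face; then swing it down about its rear edge.
- seat3 (a point): The same for bay 3.
- front (a point): Where the floor centre of the bay that faces the robot lies: 83.5 mm from the turntable axis toward -x. A bay faces the robot when its floor centre is within 30 mm of here (about 20 degrees).
- cover_rack: Low wooden rack with three double hooks side by side, 94 mm apart, fixed to the table. Origin at table height below the middle hook; x points back to its rail (62 to 74 mm behind the hooks' middle, top 224 mm above the table), prongs point to -x, y along the rail.
- hook1 (a point): Middle of the rack's left (+y) double hook at the height of the prongs' upper side, 203 mm above the table, where a handle bar rests. Prongs: 6 mm rods, 52 mm apart, along the rack's x, from the rail 62 mm behind this point to tips turned up 7 mm, 24 mm in front of it.
- hook2 (a point): The same, middle hook.
- hook3 (a point): The same, right hook.
- cover1: Clear cover (three alike), 0.14 kg: plate 96 x 86 x 4 mm, side skirts 28 mm deep and 4 mm thick below its 96 mm sides, bridge handle on top. Origin: centre of the plate's underside; z up, -x to its front edge, +x to its rear edge. The skirts stop 18 mm short of the rear edge: that bare tongue goes under a bay's lip.
- cover2: As cover1. Handle of each: straight bar along y, 84 mm long, 12 mm wide (x), 11 mm high, centred at x = -2, y = 0, z = 39.5 mm, on posts at its ends (y = +-34 to +-41 mm); 30 mm clear between plate and bar. Hanging, the bar lies across the two prongs of a double hook, tongue toward the rail.
- cover3: As cover1. To unhook a cover: lift it 11 to 17 mm so that the bar clears the upturned tips but the plate does not meet the prongs, draw it straight out along the rack's -x by 50 mm or more, then lift away.
- rough_a: Craggy black lump of stone, 48 x 60 x 36 mm (x, y, z), origin at the centre of its underside; grasp across its 48 mm width (its x). The stone that must face the robot in the end.
- river_a: Smooth pale river stone, 48 x 62 x 26 mm, origin at the centre of its underside; grasp across its 48 mm width (its x). Absent in some runs.
- slate_c: Flat grey slate flake, 46 x 64 x 22 mm, origin at the centre of its underside; grasp across its 46 mm width (its x). Absent in some runs.
- display_case: Closed flat specimen case that belongs to the stall, fixed: 148 x 190 x 48 mm (x, y, z), origin at the centre of its underside. The slate flake may lie close in front of it.
- sample_jar_2: Bystander: clear jar of chips with a white cap, 47 mm wide, 63 mm tall, origin at the centre of its underside.
- loupe: Bystander: small folding loupe, 31 x 70 x 13 mm, lying on the table, origin at the centre of its underside.

How it is judged:
At the end, for the whole second after the job is handed in: Each stone present on the floor of its own bay (within 30 mm of its centre), under a closed cover (within 8 mm of the seat, tilt under 0.05 rad); the black lump's bay faces the robot (within 30 mm of the front point); spare covers hang (within 30 mm of a hook); all at rest (((horizontal distance between rough_a and bay1 below 0.03 m and height (world z) of rough_a below 0.05 m and horizontal distance between bay1 and front below 0.03 m and ((distance between cover1 and seat1 below 0.008 m and angle between cover1's own z axis and vertical below 0.05 rad) or (distance between cover2 and seat1 below 0.008 m and angle between cover2's own z axis and vertical below 0.05 rad) or (distance between cover3 and seat1 below 0.008 m and angle between cover3's own z axis and vertical below 0.05 rad))) or (horizontal distance between rough_a and bay2 below 0.03 m and height (world z) of rough_a below 0.05 m and horizontal distance between bay2 and front below 0.03 m and ((distance between cover1 and seat2 below 0.008 m and angle between cover1's own z axis and vertical below 0.05 rad) or (distance between cover2 and seat2 below 0.008 m and angle between cover2's own z axis and vertical below 0.05 rad) or (distance between cover3 and seat2 below 0.008 m and angle between cover3's own z axis and vertical below 0.05 rad))) or (horizontal distance between rough_a and bay3 below 0.03 m and height (world z) of rough_a below 0.05 m and horizontal distance between bay3 and front below 0.03 m and ((distance between cover1 and seat3 below 0.008 m and angle between cover1's own z axis and vertical below 0.05 rad) or (distance between cover2 and seat3 below 0.008 m and angle between cover2's own z axis and vertical below 0.05 rad) or (distance between cover3 and seat3 below 0.008 m and angle between cover3's own z axis and vertical below 0.05 rad)))) and linear speed of each of rough_a, river_a, slate_c, cover1, cover2, cover3 below 0.02 m/s and ((horizontal distance between river_a and bay1 below 0.03 m and height (world z) of river_a below 0.05 m and ((distance between cover1 and seat1 below 0.008 m and angle between cover1's own z axis and vertical below 0.05 rad) or (distance between cover2 and seat1 below 0.008 m and angle between cover2's own z axis and vertical below 0.05 rad) or (distance between cover3 and seat1 below 0.008 m and angle between cover3's own z axis and vertical below 0.05 rad))) or (horizontal distance between river_a and bay2 below 0.03 m and height (world z) of river_a below 0.05 m and ((distance between cover1 and seat2 below 0.008 m and angle between cover1's own z axis and vertical below 0.05 rad) or (distance between cover2 and seat2 below 0.008 m and angle between cover2's own z axis and vertical below 0.05 rad) or (distance between cover3 and seat2 below 0.008 m and angle between cover3's own z axis and vertical below 0.05 rad))) or (horizontal distance between river_a and bay3 below 0.03 m and height (world z) of river_a below 0.05 m and ((distance between cover1 and seat3 below 0.008 m and angle between cover1's own z axis and vertical below 0.05 rad) or (distance between cover2 and seat3 below 0.008 m and angle between cover2's own z axis and vertical below 0.05 rad) or (distance between cover3 and seat3 below 0.008 m and angle between cover3's own z axis and vertical below 0.05 rad)))) and ((horizontal distance between slate_c and bay1 below 0.03 m and height (world z) of slate_c below 0.05 m and ((distance between cover1 and seat1 below 0.008 m and angle between cover1's own z axis and vertical below 0.05 rad) or (distance between cover2 and seat1 below 0.008 m and angle between cover2's own z axis and vertical below 0.05 rad) or (distance between cover3 and seat1 below 0.008 m and angle between cover3's own z axis and vertical below 0.05 rad))) or (horizontal distance between slate_c and bay2 below 0.03 m and height (world z) of slate_c below 0.05 m and ((distance between cover1 and seat2 below 0.008 m and angle between cover1's own z axis and vertical below 0.05 rad) or (distance between cover2 and seat2 below 0.008 m and angle between cover2's own z axis and vertical below 0.05 rad) or (distance between cover3 and seat2 below 0.008 m and angle between cover3's own z axis and vertical below 0.05 rad))) or (horizontal distance between slate_c and bay3 below 0.03 m and height (world z) of slate_c below 0.05 m and ((distance between cover1 and seat3 below 0.008 m and angle between cover1's own z axis and vertical below 0.05 rad) or (distance between cover2 and seat3 below 0.008 m and angle between cover2's own z axis and vertical below 0.05 rad) or (distance between cover3 and seat3 below 0.008 m and angle between cover3's own z axis and vertical below 0.05 rad)))) and horizontal distance between rough_a and river_a above 0.08 m and horizontal distance between each of rough_a, river_a and slate_c above 0.08 m and (((horizontal distance between cover1 and hook1 below 0.03 m and height (world z) of cover1 above 0.15 m) or (horizontal distance between cover1 and hook2 below 0.03 m and height (world z) of cover1 above 0.15 m) or (horizontal distance between cover1 and hook3 below 0.03 m and height (world z) of cover1 above 0.15 m)) or (distance between cover1 and seat1 below 0.008 m and angle between cover1's own z axis and vertical below 0.05 rad and ((horizontal distance between rough_a and bay1 below 0.03 m and height (world z) of rough_a below 0.05 m) or (horizontal distance between river_a and bay1 below 0.03 m and height (world z) of river_a below 0.05 m) or (horizontal distance between slate_c and bay1 below 0.03 m and height (world z) of slate_c below 0.05 m))) or (distance between cover1 and seat2 below 0.008 m and angle between cover1's own z axis and vertical below 0.05 rad and ((horizontal distance between rough_a and bay2 below 0.03 m and height (world z) of rough_a below 0.05 m) or (horizontal distance between river_a and bay2 below 0.03 m and height (world z) of river_a below 0.05 m) or (horizontal distance between slate_c and bay2 below 0.03 m and height (world z) of slate_c below 0.05 m))) or (distance between cover1 and seat3 below 0.008 m and angle between cover1's own z axis and vertical below 0.05 rad and ((horizontal distance between rough_a and bay3 below 0.03 m and height (world z) of rough_a below 0.05 m) or (horizontal distance between river_a and bay3 below 0.03 m and height (world z) of river_a below 0.05 m) or (horizontal distance between slate_c and bay3 below 0.03 m and height (world z) of slate_c below 0.05 m)))) and (((horizontal distance between cover2 and hook1 below 0.03 m and height (world z) of cover2 above 0.15 m) or (horizontal distance between cover2 and hook2 below 0.03 m and height (world z) of cover2 above 0.15 m) or (horizontal distance between cover2 and hook3 below 0.03 m and height (world z) of cover2 above 0.15 m)) or (distance between cover2 and seat1 below 0.008 m and angle between cover2's own z axis and vertical below 0.05 rad and ((horizontal distance between rough_a and bay1 below 0.03 m and height (world z) of rough_a below 0.05 m) or (horizontal distance between river_a and bay1 below 0.03 m and height (world z) of river_a below 0.05 m) or (horizontal distance between slate_c and bay1 below 0.03 m and height (world z) of slate_c below 0.05 m))) or (distance between cover2 and seat2 below 0.008 m and angle between cover2's own z axis and vertical below 0.05 rad and ((horizontal distance between rough_a and bay2 below 0.03 m and height (world z) of rough_a below 0.05 m) or (horizontal distance between river_a and bay2 below 0.03 m and height (world z) of river_a below 0.05 m) or (horizontal distance between slate_c and bay2 below 0.03 m and height (world z) of slate_c below 0.05 m))) or (distance between cover2 and seat3 below 0.008 m and angle between cover2's own z axis and vertical below 0.05 rad and ((horizontal distance between rough_a and bay3 below 0.03 m and height (world z) of rough_a below 0.05 m) or (horizontal distance between river_a and bay3 below 0.03 m and height (world z) of river_a below 0.05 m) or (horizontal distance between slate_c and bay3 below 0.03 m and height (world z) of slate_c below 0.05 m)))) and (((horizontal distance between cover3 and hook1 below 0.03 m and height (world z) of cover3 above 0.15 m) or (horizontal distance between cover3 and hook2 below 0.03 m and height (world z) of cover3 above 0.15 m) or (horizontal distance between cover3 and hook3 below 0.03 m and height (world z) of cover3 above 0.15 m)) or (distance between cover3 and seat1 below 0.008 m and angle between cover3's own z axis and vertical below 0.05 rad and ((horizontal distance between rough_a and bay1 below 0.03 m and height (world z) of rough_a below 0.05 m) or (horizontal distance between river_a and bay1 below 0.03 m and height (world z) of river_a below 0.05 m) or (horizontal distance between slate_c and bay1 below 0.03 m and height (world z) of slate_c below 0.05 m))) or (distance between cover3 and seat2 below 0.008 m and angle between cover3's own z axis and vertical below 0.05 rad and ((horizontal distance between rough_a and bay2 below 0.03 m and height (world z) of rough_a below 0.05 m) or (horizontal distance between river_a and bay2 below 0.03 m and height (world z) of river_a below 0.05 m) or (horizontal distance between slate_c and bay2 below 0.03 m and height (world z) of slate_c below 0.05 m))) or (distance between cover3 and seat3 below 0.008 m and angle between cover3's own z axis and vertical below 0.05 rad and ((horizontal distance between rough_a and bay3 below 0.03 m and height (world z) of rough_a below 0.05 m) or (horizontal distance between river_a and bay3 below 0.03 m and height (world z) of river_a below 0.05 m) or (horizontal distance between slate_c and bay3 below 0.03 m and height (world z) of slate_c below 0.05 m)))) and velocity of joint carousel between -0.05 and 0.05 rad/s); the robot touches nothing.
It fails at once if the sample jar is knocked over or shifted by more than 40 mm (angle between sample_jar_2's own z axis and vertical above 0.5 rad or distance of sample_jar_2 from where it was at the start of the episode above 0.04 m).
It fails at once if the loupe is shifted by more than 40 mm (distance of loupe from where it was at the start of the episode above 0.04 m).
Of river_a, slate_c only 1 to 2 are there at a start; the rules pass over those that are not, and their reading is None.
At some moment in a run one of river_a, slate_c may be knocked a few centimetres aside while the robot is not near it.
It also fails if it takes over 210 s, if anything falls off the work surface, if the arm or the gripper's body presses on something with over 40 N, if the wrist force passes 120 N, or if a joint passes its speed limit or range.

### The arm

A 7-joint arm with a two-finger parallel gripper is mounted at the origin on a cart in front of the work surface, level with it; the furniture and walls round the work are solid. World frame = base frame: x ahead of the robot, y to its left, z up, the work surface at z = 0. Lengths are in m, angles in rad, forces in N, time in s.
With the tool pointing down it reaches from about 0.4 to 0.85 m from the base axis. Payload 10.4 kg.
Tool frame: the origin (TCP) lies on the mounting face of the last link; the fingertips stand 173 mm ahead of it and the grasp point (between the pads) lies 155 mm ahead of it (manip.tip_extent is the distance from the TCP to the fingertips, in m); z points along the fingers, y is the line along which they close (so a half turn about z gives the same grasp; the last joint's range is limited). The gripper opens to 85 mm and grips with 20 to 120 N. Pads are 22 mm wide; open, the fingers measure 114 mm over their backs; the gripper's body (76 mm by 85 mm) begins 54 mm behind the grasp point. The pads swing forward as they close: fully open they stand 13 mm farther back than shut.
Start: joints at [1.181, 0.332, -0.065, 1.46, 0.022, 1.35, -0.088], TCP at [0.224, -0.583, 0.405] pointing down, gripper open.
Joint ranges: [-2.6, 2.6], [-0.5, 2.12], [-1.47, 1.34], [0.16, 2.42], [-1.27, 4.41], [0.06, 2.06], [-2.6, 2.6]. Speed limits (rad/s): [2.22, 2.22, 2.79, 2.79, 3.14, 3.14, 3.14].

### API

Orientations are given as a unit quaternion [x, y, z, w].
In Python, from workcell import manip gives the robot as it stands.
- The arm moves only by the tool move_arm, never from a script. Its argument "plan" is one flat list of numbers, 7 for each row, row after row: the turn, a rotation vector about the tool's x, y, z in rad, then the shift along the tool's x, y, z in m, then the finger opening in m, from 0 to 0.0854. In form: [ax, ay, az, dx, dy, dz, gripper, ax, ay, az, dx, dy, dz, gripper, ...]. A call has 1 to 12 rows; each row is the pose to reach, as a shift and turn from the pose commanded when the call began, along the tool's axes at that moment; what a row does not reach only later rows make up. A row lasts 1/8 s, in which the tool goes at most 62.5 mm and 10.7 degrees, less where a joint would pass 70% of its speed; a pose out of reach is approached as far as the arm can. A call with a gripper value outside its range is refused whole. The fingers move at their own pace and stop on an object; "squeeze" is the grip in N (left out, the last holds). Time passes only in rows, so rows that repeat a pose let the fingers close. It gives the time, the measured TCP pose, the force, the opening and the grip force at its end, in the units of the state.
- manip.get_obs(): the state, without advancing time (a new reading comes with each control period).
- manip.camera(name): name is "scene" or "top" or "wrist"; returns a dict with "color" (420x560x3 uint8, red, green, blue), "fx", "fy", "cx", "cy" (pixels), "cam_to_world" (4x4, takes a point from camera to world coordinates); the wrist camera has in their place "mount" (4x4, takes a point from camera to tool coordinates, whose origin is the TCP and whose axes are the flange's). Camera axes: x right, y down, z forward; pixel columns grow to the right and rows downward; lengths in m; the calibration is good to about 2 mm. A picture is of the moment at which its call begins: read the wrist's pose just before it. There is no depth.
- manip.hand_in(): hands the job in; it is judged then, once.
Trained networks look in a picture, given as the dict that the camera call returned (one of the last four; its "shot" number tells which), for a name from the list of things; names that differ only in an ending like _2 or _b are one class to them, and where a whole thing is asked for, a point or a joint stands for the part that bears it (a point fixed in the world has none). Each returns a list of dicts, best first, with "conf" (0 to 1); they miss things now and then, are a little off and sometimes report something else, mostly with a low value. They report only what shows in the picture. A call takes as long as a camera call.
- manip.look_for(picture, label): "position" ([x, y, z] in m, in the coordinates of the camera as it stood for that picture, good to about 4 mm: the middle of the surface that is visible of it).
- manip.silhouettes(picture, label): "pixels" (420x560 bool, what is visible of it).
- manip.tip_of(picture, label): "position" ([x, y, z] in m, in the coordinates of the camera as it stood for that picture, good to about 4 mm: a listed point, or the origin of a listed thing).
The state is a dict: "clock": time; "joint_pos": joint angles; "joint_velocities": joint speeds; "tau": joint torques, N m; "position": TCP position; "ee_rot": TCP orientation; "ft_force": force on the tool from outside, world axes, zero at the start; "torque": the same for the moment, N m; "grip_width": opening from 0.0 (shut) to 1.0 (fully open); "grasp_force": force on a finger pad.
Only numpy, scipy, OpenCV 4.12 (cv2) and the standard library are available. Lean on these libraries where they do the work, as an engineer would, in place of code of your own. Each camera call takes 0.05 s, during which the arm holds its last target. There are 200 camera calls.

## Working session

There is one attempt and no reset: what is moved stays moved. The work goes in short steps, Python scripts to look and compute and a tool call to move; the robot and the scene stay as the last step left them, time stands still between calls to the robot, and variables do not carry over. Pictures are saved under pics/ and viewed, at most 14 in all, crops included, and the job is handed in when it is done.

Besides the shell and the picture viewer there is one more tool, called after "Call:" by a JSON object that holds its "method" and its "body". move_arm: Moves the arm, as the interface text tells. Its arguments: {"type":"object","properties":{"plan":{"type":"array","items":{"type":"number"}},"squeeze":{"type":"number"}},"required":["plan"]}

```bash
mkdir -p pics; ls
cat > h.py <<'E'
import numpy as np, cv2
from scipy.spatial.transform import Rotation as R
from workcell import manip
def cam(n):
    o=manip.get_obs(); p=manip.camera(n)
    if 'cam_to_world' in p: T=np.array(p['cam_to_world'])
    else:
        W=np.eye(4); W[:3,:3]=R.from_quat(o['ee_rot']).as_matrix(); W[:3,3]=o['position']; T=W@np.array(p['mount'])
    return p,T
def save(p,f): cv2.imwrite('pics/'+f,p['color'][:,:,::-1])
def w(T,x): return (T[:3,:3]@np.array(x)+T[:3,3])
def tips(p,T,names,f=manip.tip_of,mx=2):
    for n in names:
        for d in f(p,n)[:mx]: print(n,round(d['conf'],2),w(T,d['position']).round(4))
def st():
    o=manip.get_obs(); print('t',o['clock'],'p',np.round(o['position'],4),'R',R.from_quat(o['ee_rot']).as_matrix().round(3).tolist(),'g',o['grip_width'],o['grasp_force'],'F',np.round(o['ft_force'],1),'q',np.round(o['joint_pos'],3))
E
cat > a.py <<'E'
from h import *
st(); print(manip.tip_extent)
N=['display_base','bay1','bay2','bay3','seat1','front','cover_rack','hook1','hook2','hook3','cover1','rough_a','river_a','slate_c','display_case','sample_jar_2','loupe']
for c in ['top','scene']:
    p,T=cam(c); save(p,c+'0.png'); print(c,T.round(3).tolist(),p['fx'],p['cx'],p['cy']); tips(p,T,N,mx=3)
E
python3 a.py
```

```text
pics
t 0.0 p [ 0.2241 -0.5833  0.4039] R [[0.933, 0.359, -0.001], [0.359, -0.933, 0.001], [-0.0, -0.001, -1.0]] g 0.9999001134668783 0.0 F [ 0.1 -0.8 -0.2] q [ 1.181  0.333 -0.065  1.461  0.022  1.35  -0.088]
0.1734
top [[-0.007, -0.982, 0.188, 0.251], [-1.0, 0.007, -0.004, 0.104], [0.003, -0.188, -0.982, 1.394], [0.0, 0.0, 0.0, 1.0]] 466.2231373754884 283.3245311802289 212.13443416211825
display_base 0.19 [0.4739 0.1093 0.0764]
bay1 0.67 [0.4698 0.1026 0.035 ]
bay1 0.64 [0.4505 0.2428 0.0341]
bay2 0.67 [0.4698 0.1026 0.035 ]
bay2 0.64 [0.4505 0.2428 0.0341]
bay3 0.67 [0.4698 0.1026 0.035 ]
bay3 0.64 [0.4505 0.2428 0.0341]
seat1 0.88 [0.4781 0.1052 0.0753]
seat1 0.6 [0.5792 0.1971 0.0769]
seat1 0.21 [ 0.5017  0.1815 -0.    ]
front 0.75 [0.4149 0.1841 0.0359]
cover_rack 0.95 [ 0.6276 -0.1384  0.0037]
cover_rack 0.26 [0.5017 0.1832 0.0023]
hook1 0.94 [ 0.6295 -0.0415  0.2   ]
hook1 0.89 [ 0.6264 -0.1404  0.2031]
hook1 0.85 [ 0.6279 -0.2327  0.1998]
hook2 0.94 [ 0.6295 -0.0415  0.2   ]
hook2 0.89 [ 0.6264 -0.1404  0.2031]
hook2 0.85 [ 0.6279 -0.2327  0.1998]
hook3 0.94 [ 0.6295 -0.0415 
[... 1312 characters left out ...]
6 0.0015]
hook1 0.95 [ 0.6327 -0.1439  0.2043]
hook1 0.8 [ 0.6295 -0.2327  0.1993]
hook1 0.74 [ 0.6296 -0.0449  0.2044]
hook2 0.95 [ 0.6327 -0.1439  0.2043]
hook2 0.8 [ 0.6295 -0.2327  0.1993]
hook2 0.74 [ 0.6296 -0.0449  0.2044]
hook3 0.95 [ 0.6327 -0.1439  0.2043]
hook3 0.8 [ 0.6295 -0.2327  0.1993]
hook3 0.74 [ 0.6296 -0.0449  0.2044]
cover1 0.92 [ 0.6224 -0.2386  0.1661]
cover1 0.5 [0.577  0.194  0.0766]
rough_a 0.84 [ 0.3522  0.3684 -0.0009]
rough_a 0.4 [ 0.6263 -0.0422  0.1642]
river_a 0.98 [ 0.4708  0.4223 -0.0037]
slate_c 0.71 [ 0.3562 -0.2092  0.0031]
display_case 0.24 [ 0.3142  0.256  -0.0009]
sample_jar_2 0.73 [ 4.178e-01 -1.410e-02  3.000e-04]
loupe 0.52 [ 0.3112  0.2572 -0.0023]
```

View pics/top0.png

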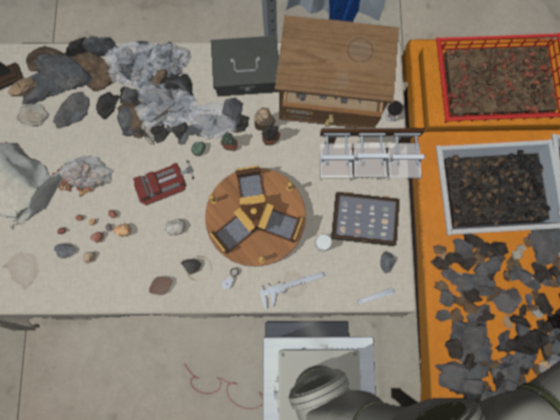

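View pics/scene0.png

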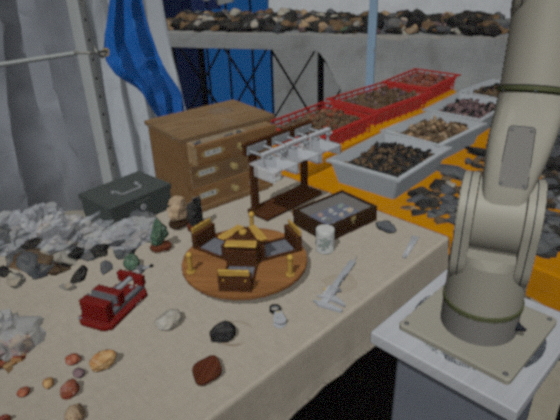

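Call:
{"method": "move_arm", "body": {"plan": [0,0,-1.2,0.33,-0.23,-0.05,0.03,0,0,-1.2,0.33,-0.23,-0.05,0.03,0,0,-1.2,0.33,-0.23,-0.05,0.03,0,0,-1.2,0.33,-0.23,-0.05,0.03,0,0,-1.2,0.33,-0.23,-0.05,0.03,0,0,-1.2,0.33,-0.23,-0.05,0.03,0,0,-1.2,0.33,-0.23,-0.05,0.03,0,0,-1.2,0.435,-0.586,-0.05,0.03,0,0,-1.2,0.435,-0.586,-0.05,0.03,0,0,-1.2,0.435,-0.586,-0.05,0.03,0,0,-1.2,0.435,-0.586,-0.05,0.03,0,0,-1.2,0.435,-0.586,-0.05,0.03], "squeeze": 25}}

```text
clock: 3.3
position: [0.4243, 0.0624, 0.4549]
ee_rot: [0.709, 0.705, 0.0, 0.001]
ft_force: [1.0, -0.3, 0.1]
grip_width: 0.35
grasp_force: 0.0
```

```bash
cat >> h.py <<'E'
def go(pos,yaw_deg,tilt_deg=0):
    """rows (relative, tool axes) to bring the tool to pos (TCP), tool x at yaw; tilt: rotation about world y"""
    o=manip.get_obs(); R0=R.from_quat(o['ee_rot']); y=np.radians(yaw_deg)
    Rt=R.from_euler('y',tilt_deg,degrees=True)*R.from_matrix(np.array([[np.cos(y),np.sin(y),0],[np.sin(y),-np.cos(y),0],[0,0,-1]]))
    print('row',(R0.inv()*Rt).as_rotvec().round(3),R0.inv().apply(np.array(pos)-o['position']).round(4))
E
python3 - <<'E'
from h import *
st()
p,T=cam('wrist'); print(np.array(p['mount']).round(3).tolist(),p['fx'],p['cx'],p['cy'],T.round(3).tolist()); save(p,'w1.png')
tips(p,T,['display_base','bay1','seat1','rough_a'],mx=3)
E
```

```text
t 3.3 p [0.4243 0.0624 0.4549] R [[0.006, 1.0, 0.001], [1.0, -0.006, -0.001], [-0.001, 0.001, -1.0]] g 0.35038000506316536 0.0 F [ 1.  -0.3  0.1] q [ 0.593 -0.122 -0.764  1.825 -0.085  1.404 -0.159]
[[-0.001, -0.947, -0.321, 0.082], [1.0, -0.001, -0.0, 0.001], [-0.0, -0.321, 0.947, 0.032], [0.0, 0.0, 0.0, 1.0]] 300.2973431590751 280.887757021056 204.4301646784926 [[1.0, -0.007, -0.001, 0.426], [-0.007, -0.947, -0.321, 0.144], [0.001, 0.321, -0.947, 0.423], [0.0, 0.0, 0.0, 1.0]]
display_base 0.7 [ 0.5038  0.1824 -0.    ]
bay1 0.96 [0.4479 0.2499 0.0392]
bay1 0.91 [0.5838 0.1959 0.0385]
bay1 0.63 [0.472  0.1008 0.0371]
seat1 0.84 [0.4728 0.1084 0.0717]
seat1 0.23 [ 0.3645 -0.2082 -0.003 ]
```

View pics/w1.png

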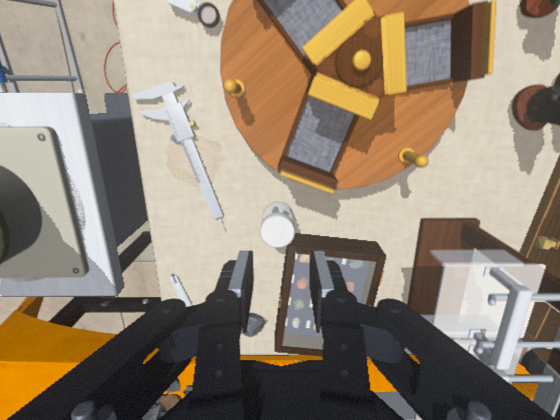

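Run:
```python
from h import *
go([0.376,0.160,0.30],180); go([0.373,0.160,0.23],189.5)
o=manip.get_obs()
M=np.array([[-0.001,-0.947,-0.321,0.082],[1,-0.001,0,0.001],[0,-0.321,0.947,0.032],[0,0,0,1]])
W=np.eye(4);W[:3,:3]=R.from_quat(o['ee_rot']).as_matrix();W[:3,3]=o['position'];T=W@M
for a in (69.5,189.5,309.5):
  P=np.array([.5035+.132*np.cos(np.radians(a)),.1815+.132*np.sin(np.radians(a)),.09]); c=T[:3,:3].T@(P-T[:3,3]); print(a,P,c[0]/c[2]*300.3+280.9,c[1]/c[2]*300.3+204.4)
```

```text
row [-0.     0.    -1.576] [ 0.0997 -0.0494  0.1546]
row [-0.     0.    -1.742] [ 0.0997 -0.0524  0.2246]
69.5 [0.54972737 0.30514073 0.09      ] 420.9412748047795 -95.5590015690756
189.5 [0.3733103  0.15971372 0.09      ] 229.31052276042817 84.75242040268547
309.5 [0.58746233 0.07964555 0.09      ] 425.77652621453547 160.65455153821893
```

Call:
{"method": "move_arm", "body": {"plan": [0,0,1.4,0.1,-0.052,0.14,0.05,0,0,1.4,0.1,-0.052,0.14,0.05,0,0,1.4,0.1,-0.052,0.14,0.05,0,0,1.4,0.1,-0.052,0.14,0.05,0,0,1.4,0.1,-0.052,0.14,0.05,0,0,1.4,0.1,-0.052,0.14,0.05,0,0,1.4,0.1,-0.052,0.14,0.05,0,0,1.4,0.1,-0.052,0.14,0.05,0,0,1.4,0.1,-0.052,0.224,0.05,0,0,1.4,0.1,-0.052,0.224,0.05,0,0,1.4,0.1,-0.052,0.224,0.0,0,0,1.4,0.1,-0.052,0.224,0.0]}}

```text
clock: 5.05
position: [0.3739, 0.1609, 0.2315]
ee_rot: [0.997, 0.082, 0.0, -0.0]
ft_force: [-0.1, -0.2, 0.3]
grip_width: 0.162
grasp_force: 0.0
```

Call:
{"method": "move_arm", "body": {"plan": [0,0,0,0,0,0,0,0,0,0,0,0,0,0]}}

```text
clock: 5.3
position: [0.3738, 0.1612, 0.2316]
ee_rot: [0.997, 0.083, 0.001, 0.0]
ft_force: [-0.6, -2.0, 6.9]
grip_width: 0.131
grasp_force: 25.3
```

Run:
```python
from h import *
st()
for a in (202,215,228,240.5): go([.5035+.132*np.cos(np.radians(a)),.1815+.132*np.sin(np.radians(a)),.233],a-180)
```

```text
t 5.3 p [0.3738 0.1612 0.2316] R [[0.986, 0.165, 0.002], [0.165, -0.986, -0.001], [0.002, 0.001, -1.0]] g 0.1311338529062807 25.28889387845993 F [-0.6 -2.   6.9] q [ 0.517  0.157 -1.064  2.152  0.175  0.919 -2.053]
row [ 0.001 -0.002 -0.218] [ 0.0024  0.0299 -0.0013]
row [ 0.001 -0.002 -0.445] [ 0.0121  0.0582 -0.0013]
row [ 0.002 -0.002 -0.672] [ 0.028   0.0836 -0.0012]
row [ 0.002 -0.001 -0.89 ] [ 0.0482  0.104  -0.0012]
```

Call:
{"method": "move_arm", "body": {"plan": [0,0,-0.11,0.001,0.015,0,0,0,0,-0.22,0.0024,0.03,0,0,0,0,-0.33,0.007,0.044,0,0,0,0,-0.445,0.012,0.058,0,0,0,0,-0.56,0.02,0.071,0,0,0,0,-0.67,0.028,0.0836,0,0,0,0,-0.78,0.038,0.094,0,0,0,0,-0.89,0.048,0.104,0,0,0,0,-0.89,0.048,0.104,0,0,0,0,-0.89,0.048,0.104,0,0.03,0,0,-0.89,0.048,0.104,0,0.03,0,0,-0.89,0.048,0.104,-0.06,0.03]}}

```text
clock: 6.8
position: [0.4364, 0.066, 0.2888]
ee_rot: [0.864, 0.504, -0.003, -0.003]
ft_force: [1.9, -0.8, 1.4]
grip_width: 0.347
grasp_force: 0.0
```

Run:
```python
from h import *
st(); go([0.36,-0.12,0.33],90)
p,T=cam('top');tips(p,T,['bay1','seat1','hook1','cover1','slate_c','river_a','rough_a'],mx=3)
p,T=cam('scene');tips(p,T,['bay1','seat1','slate_c'],mx=3)
```

```text
t 6.8 p [0.4364 0.066  0.2888] R [[0.492, 0.871, -0.007], [0.871, -0.492, 0.002], [-0.002, -0.007, -1.0]] g 0.3471963041496779 0.0 F [ 1.9 -0.8  1.4] q [ 0.853  0.17  -1.154  2.016  0.173  1.069 -0.894]
row [-0.008 -0.    -0.514] [-0.1996  0.0246 -0.0411]
bay1 0.95 [0.4187 0.1758 0.0331]
bay1 0.8 [0.5404 0.1102 0.0352]
bay1 0.69 [0.5479 0.2567 0.0375]
seat1 0.94 [0.5443 0.114  0.0741]
seat1 0.66 [0.4229 0.1779 0.0785]
seat1 0.56 [0.5418 0.2508 0.0757]
hook1 0.85 [ 0.6276 -0.2342  0.2015]
hook1 0.78 [ 0.6281 -0.1405  0.2015]
hook1 0.56 [ 0.6281 -0.0421  0.1999]
cover1 0.95 [ 0.6252 -0.0485  0.1665]
cover1 0.84 [ 0.6309 -0.139   0.1685]
cover1 0.56 [ 0.6303 -0.2326  0.1714]
slate_c 0.72 [ 0.361  -0.2085  0.0037]
slate_c 0.56 [ 0.6286 -0.1401  0.2025]
river_a 0.66 [0.4685 0.4231 0.0005]
rough_a 0.55 [0.3575 0.3695 0.0005]
bay1 0.9 [0.4151 0.1794 0.0361]
bay1 0.77 [0.5426 0.2529 0.0348]
bay1 0.64 [0.312  0.2578 0.0004]
seat1 0.86 [0.4233 0.1793 0.0786]
seat1 0.74 [0.542  0.1129 0.0818]
seat1 0.7 [0.5387 0.2496 0.0781]
slate_c 0.69 [ 0.359  -0.2086  0.0005]
```

Call:
{"method": "move_arm", "body": {"plan": [0,0,-0.51,-0.276,0.069,-0.07,0.07,0,0,-0.51,-0.276,0.069,-0.07,0.07,0,0,-0.51,-0.276,0.069,-0.07,0.07,0,0,-0.51,-0.276,0.069,-0.07,0.07,0,0,-0.51,-0.276,0.069,-0.07,0.07,0,0,-0.51,-0.276,0.069,-0.07,0.07,0,0,-0.51,-0.276,0.069,-0.07,0.07]}}

```text
clock: 8.28
position: [0.3608, -0.211, 0.3611]
ee_rot: [0.711, 0.703, 0.0, 0.0]
ft_force: [-0.1, 0.2, -0.1]
grip_width: 0.82
grasp_force: 0.0
```

```bash
cat >> h.py <<'E'
def stone(n,f,zs):
    st(); p,T=cam('wrist'); save(p,f); tips(p,T,[n]); tips(p,T,[n],manip.look_for)
    s=manip.silhouettes(p,n)
    for d in s[:1]:
        m=d['pixels'].astype(np.uint8); v,u=np.nonzero(m)
        r=np.stack([(u-p['cx'])/p['fx'],(v-p['cy'])/p['fy'],np.ones(len(u))]); g=T[:3,:3]@r
        P=(T[:3,3:]+g*((zs-T[2,3])/g[2]))[:2].T.astype(np.float32)
        rc=cv2.minAreaRect(P*1000); b=cv2.boxPoints(rc); e=[b[1]-b[0],b[2]-b[1]]; e.sort(key=lambda q:np.hypot(*q))
        print('sil',d['conf'],len(u),np.median(u),np.median(v),'ctr',np.round(rc[0],1),'short',np.hypot(*e[0]).round(1),'long',np.hypot(*e[1]).round(1),'short-axis yaw',np.degrees(np.arctan2(e[0][1],e[0][0])).round(1))
        C=P-P.mean(0); ww,V=np.linalg.eigh(C.T@C); print('pca short yaw',np.degrees(np.arctan2(V[1,0],V[0,0])).round(1))
E
python3 - <<'E'
from h import *
stone('slate_c','s1.png',0.011)
E
```

```text
t 8.275 p [ 0.3608 -0.211   0.3611] R [[0.01, 1.0, 0.001], [1.0, -0.01, -0.0], [-0.0, 0.001, -1.0]] g 0.8202771985091267 0.0 F [-0.1  0.2 -0.1] q [ 1.346 -0.08  -0.87   1.991 -0.066  1.203  0.492]
slate_c 0.76 [ 0.3661 -0.2105 -0.0034]
slate_c 0.98 [ 0.3659 -0.206   0.015 ]
sil 0.78 1628 285.0 178.0 ctr [ 364.6 -205.6] short 42.3 long 60.4 short-axis yaw 64.4
pca short yaw -98.6
```

View pics/s1.png

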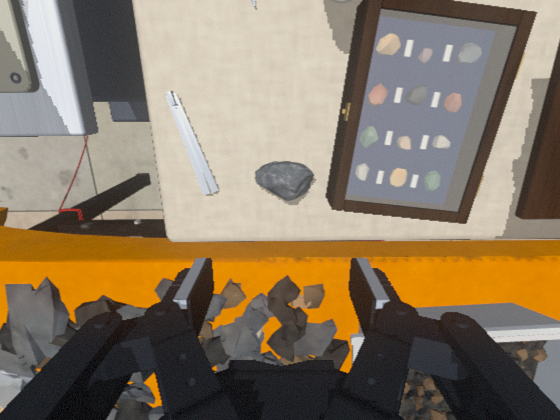

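Call:
{"method": "move_arm", "body": {"plan": [0,0,-1.36,0.005,0.004,0.1,0.08,0,0,-1.36,0.005,0.004,0.1,0.08,0,0,-1.36,0.005,0.004,0.1,0.08,0,0,-1.36,0.005,0.004,0.1,0.08,0,0,-1.36,0.005,0.004,0.1,0.08,0,0,-1.36,0.005,0.004,0.1,0.08,0,0,-1.36,0.005,0.004,0.1,0.08,0,0,-1.36,0.005,0.004,0.1,0.08,0,0,-1.36,0.005,0.004,0.15,0.08,0,0,-1.36,0.005,0.004,0.183,0.08,0,0,-1.36,0.005,0.004,0.183,0.08,0,0,-1.36,0.005,0.004,0.183,0.03], "squeeze": 50}}

```text
clock: 9.98
position: [0.367, -0.2021, 0.1788]
ee_rot: [0.106, 0.994, -0.0, 0.001]
ft_force: [0.9, -0.1, 0.2]
grip_width: 0.748
grasp_force: 0.0
```

Call:
{"method": "move_arm", "body": {"plan": [0,0,0,0,0,0,0.02,0,0,0,0,0,0,0.02,0,0,0,0,0,0,0.02,0,0,0,0,0,0,0.02,0,0,0,0,0,-0.06,0.02,0,0,0,0,0,-0.16,0.02,0,0,0,0,0,-0.16,0.02,0,0,0,0,0,-0.16,0.02]}}

```text
clock: 10.98
position: [0.3671, -0.2026, 0.3407]
ee_rot: [0.107, 0.994, -0.003, 0.002]
ft_force: [0.2, 0.2, -0.9]
grip_width: 0.47
grasp_force: 49.5
```

Run:
```python
from h import *
st(); go([0.42,-0.05,0.33],180);go([0.4195,0.180,0.33],180)
p,T=cam('wrist'); save(p,'s2.png')
```

```text
t 10.975 p [ 0.3671 -0.2026  0.3407] R [[-0.977, 0.214, 0.003], [0.214, 0.977, -0.006], [-0.005, -0.005, -1.0]] g 0.47044982253623135 49.52151447942015 F [ 0.2  0.2 -0.9] q [ 1.49  -0.054 -1.043  2.012 -0.047  1.152  1.822]
row [-0.006  0.004 -0.215] [-0.0191  0.1605  0.01  ]
row [-0.006  0.004 -0.215] [0.0305 0.385  0.0086]
```

View pics/s2.png

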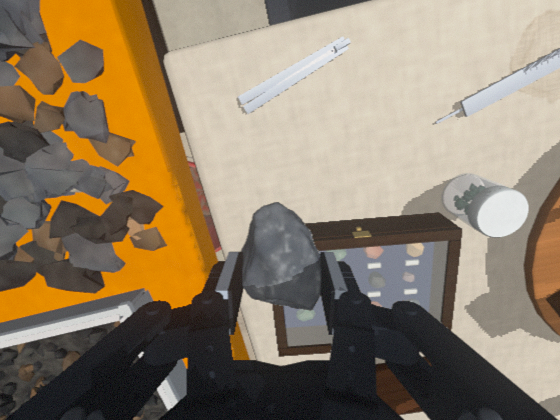

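```bash
cat >> h.py <<'E'
def held(n,zt):
    """stone in tool frame: network origin and silhouette extents at tool depth zt"""
    p=manip.camera('wrist'); M=np.array(p['mount'])
    for f in (manip.tip_of,manip.look_for):
        for d in f(p,n)[:2]: print(f.__name__,round(d['conf'],2),w(M,d['position']).round(4))
    for d in manip.silhouettes(p,n)[:1]:
        v,u=np.nonzero(d['pixels']); r=np.stack([(u-p['cx'])/p['fx'],(v-p['cy'])/p['fy'],np.ones(len(u))]); g=M[:3,:3]@r
        P=M[:3,3:]+g*((zt-M[2,3])/g[2]); print('sil',d['conf'],len(u),'x',P[0].min().round(4),P[0].max().round(4),'y',P[1].min().round(4),P[1].max().round(4))
E
python3 - <<'E'
from h import *
held('slate_c',0.165); held('slate_c',0.16)
E
```

```text
call 0.7 [ 0.0031 -0.0026  0.1839]
call 0.9 [ 0.0087 -0.0002  0.1644]
sil 0.65 6627 x -0.0226 0.0378 y -0.0205 0.0195
call 0.94 [ 0.0026 -0.0045  0.181 ]
call 0.75 [5.500e-03 1.000e-04 1.635e-01]
sil 0.56 6701 x -0.0187 0.0394 y -0.0197 0.0188
```

Call:
{"method": "move_arm", "body": {"plan": [-0.006,0.004,-0.215,0.024,0.386,0.008,0.02,-0.006,0.004,-0.215,0.024,0.386,0.008,0.02,-0.006,0.004,-0.215,0.024,0.386,0.008,0.02,-0.006,0.004,-0.215,0.024,0.386,0.008,0.02,-0.006,0.004,-0.215,0.024,0.386,0.008,0.02,-0.006,0.004,-0.215,0.024,0.386,0.008,0.02,-0.006,0.004,-0.215,0.024,0.386,0.008,0.02,-0.006,0.004,-0.215,0.024,0.386,0.04,0.02,-0.006,0.004,-0.215,0.024,0.386,0.06,0.02,-0.006,0.004,-0.215,0.024,0.386,0.06,0.02]}}

```text
clock: 12.68
position: [0.4244, 0.1798, 0.2765]
ee_rot: [-0.001, 1.0, 0.003, -0.003]
ft_force: [0.7, 0.0, -0.3]
grip_width: 0.472
grasp_force: 49.6
```

Run:
```python
from h import *
st(); p,T=cam('wrist'); save(p,'s3.png'); tips(p,T,['bay1','seat1','front','display_base'],mx=2); go([0.426,0.18,0.216],180)
p,T=cam('top');tips(p,T,['slate_c'],mx=1)
```

```text
t 12.675 p [0.4244 0.1798 0.2765] R [[-1.0, -0.001, -0.007], [-0.001, 1.0, 0.007], [0.007, 0.007, -1.0]] g 0.4716512321636192 49.57185017759912 F [ 0.7  0.  -0.3] q [ 0.658  0.339 -1.279  1.982  0.357  1.088  0.796]
bay1 0.83 [0.4173 0.1835 0.0397]
seat1 0.78 [0.5436 0.253  0.0774]
front 0.86 [0.4184 0.1882 0.0356]
front 0.51 [0.4187 0.1848 0.038 ]
row [ 0.006 -0.002 -0.001] [-0.0007  0.0001  0.0626]
```

View pics/s3.png

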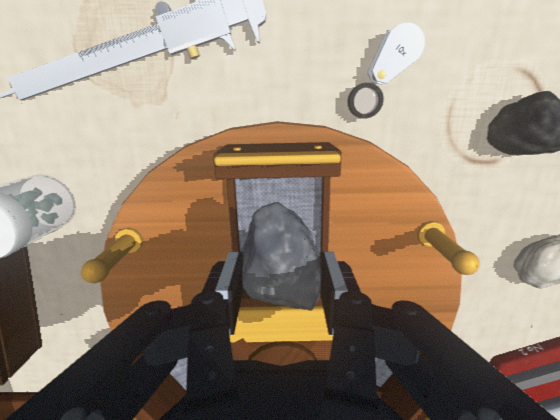

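Call:
{"method": "move_arm", "body": {"plan": [0.006,-0.002,0,0,0,0.03,0.02,0.006,-0.002,0,0,0,0.05,0.02,0.006,-0.002,0,0,0,0.061,0.02,0.006,-0.002,0,0,0,0.061,0.02,0.006,-0.002,0,0,0,0.061,0.062,0.006,-0.002,0,0,0,0.061,0.062,0.006,-0.002,0,0,0,0.061,0.062,0.006,-0.002,0,0,0,0.01,0.062,0.006,-0.002,0,0,0,-0.05,0.062,0.006,-0.002,0,0,0,-0.09,0.062,0.006,-0.002,0,0,0,-0.09,0.062]}}

```text
clock: 14.4
position: [0.4259, 0.1797, 0.3701]
ee_rot: [0.0, 1.0, -0.0, 0.002]
ft_force: [0.4, 0.2, 0.2]
grip_width: 0.728
grasp_force: 0.0
```

Run:
```python
from h import *
st(); p,T=cam('wrist'); save(p,'s4.png'); tips(p,T,['bay1','seat1','slate_c'],mx=2)
p,T=cam('scene');tips(p,T,['slate_c','bay1'],mx=1)
p,T=cam('top');tips(p,T,['hook1','cover1'],mx=3); tips(p,T,['cover1'],manip.look_for,mx=3)
go([0.615,-0.045,0.44],90)
```

```text
t 14.4 p [0.4259 0.1797 0.3701] R [[-1.0, 0.001, 0.004], [0.001, 1.0, -0.0], [-0.004, -0.0, -1.0]] g 0.7275142311902013 0.0 F [0.4 0.2 0.2] q [ 0.835  0.174 -1.404  1.871  0.184  1.244  0.944]
bay1 0.94 [0.5439 0.2567 0.0384]
bay1 0.82 [0.5452 0.1061 0.0346]
seat1 0.98 [0.5439 0.2522 0.0776]
seat1 0.73 [0.5444 0.1146 0.0738]
slate_c 0.8 [0.4201 0.1775 0.0315]
slate_c 0.76 [0.4148 0.1794 0.0372]
bay1 0.85 [0.4165 0.178  0.0369]
hook1 0.77 [ 0.6289 -0.2325  0.2022]
hook1 0.72 [ 0.6287 -0.0437  0.2005]
hook1 0.55 [ 0.6276 -0.1405  0.1999]
cover1 0.85 [ 0.6304 -0.0482  0.1707]
cover1 0.76 [ 0.6304 -0.1372  0.1721]
cover1 0.65 [ 0.6322 -0.2326  0.1709]
cover1 0.84 [ 0.6225 -0.2323  0.1749]
cover1 0.72 [ 0.6213 -0.0458  0.1713]
cover1 0.61 [ 0.6249 -0.1346  0.1705]
row [-1.000e-03 -2.000e-03  1.571e+00] [-0.1895 -0.2242 -0.073 ]
```

View pics/s4.png

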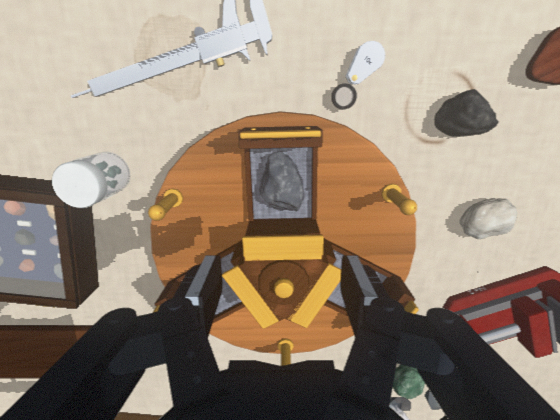

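Call:
{"method": "move_arm", "body": {"plan": [0,-0.002,1.571,-0.203,-0.225,-0.07,0.045,0,-0.002,1.571,-0.203,-0.225,-0.07,0.045,0,-0.002,1.571,-0.203,-0.225,-0.07,0.045,0,-0.002,1.571,-0.203,-0.225,-0.07,0.045,0,-0.002,1.571,-0.203,-0.225,-0.07,0.045,0,-0.002,1.571,-0.203,-0.225,-0.07,0.045,0,-0.002,1.571,-0.203,-0.225,-0.07,0.045,0,-0.002,1.571,-0.203,-0.225,-0.07,0.045,0,-0.002,1.571,-0.203,-0.225,-0.07,0.045,0,-0.002,1.571,-0.203,-0.225,-0.07,0.045]}}

```text
clock: 16.2
position: [0.6285, -0.0458, 0.437]
ee_rot: [0.707, 0.707, -0.001, 0.0]
ft_force: [-0.7, -0.7, -0.5]
grip_width: 0.528
grasp_force: 0.0
```

Run:
```python
from h import *
st(); p,T=cam('wrist'); save(p,'c1.png'); tips(p,T,['hook1','cover1','bay1'],mx=3);tips(p,T,['cover1'],manip.look_for,mx=3)
go([0.6285,-0.0435,0.3635],90)
def wp(f,u,v,z):
    pass
```

```text
t 16.2 p [ 0.6285 -0.0458  0.437 ] R [[-0.001, 1.0, -0.0], [1.0, 0.001, -0.001], [-0.001, -0.0, -1.0]] g 0.5275870809874058 0.0 F [-0.7 -0.7 -0.5] q [ 0.605  0.451 -0.843  1.362  0.334  1.474 -0.218]
cover1 0.91 [ 0.6302 -0.0444  0.1656]
cover1 0.64 [ 0.6283 -0.1403  0.1723]
bay1 0.79 [0.5443 0.1082 0.0344]
cover1 0.85 [ 0.6116 -0.1996  0.1687]
cover1 0.84 [ 0.6237 -0.1392  0.1795]
cover1 0.66 [ 0.6277 -0.0378  0.1718]
row [-0.     0.001  0.001] [0.0025 0.0001 0.0737]
```

View pics/c1.png

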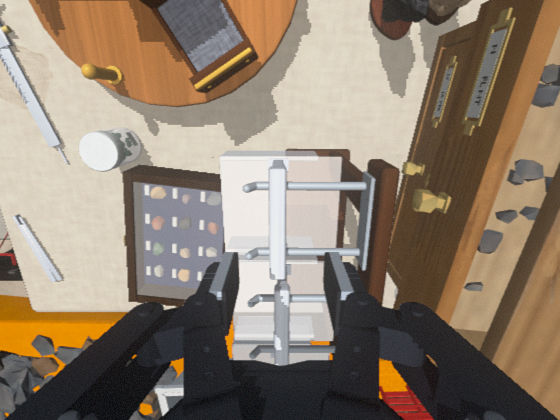

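```bash
cat >> h.py <<'E'
def px(u,v,z,T,fx=300.3,cx=280.9,cy=204.4):
    g=T[:3,:3]@np.array([(u-cx)/fx,(v-cy)/fx,1]); return (T[:3,3]+g*(z-T[2,3])/g[2]).round(4)
Mw=np.array([[-0.001,-0.947,-0.321,0.082],[1,-0.001,0,0.001],[0,-0.321,0.947,0.032],[0,0,0,1]])
def wT(p,Rm):
    W=np.eye(4);W[:3,:3]=Rm;W[:3,3]=p;return W@Mw
E
python3 - <<'E'
from h import *
T=wT([0.6285,-0.0458,0.437],[[-0.001,1,0],[1,0.001,-0.001],[-0.001,0,-1]])
for q in [(278,165,.214),(278,278,.214),(278,186,.203),(278,253,.203)]: print(q,px(*q,T))
T=wT([0.4259,0.1797,0.3701],[[-1,0.001,0.004],[0.001,1,0],[-0.004,0,-1]])
for q in [(240,130,.091),(322,130,.091),(243,248,.098),(323,248,.098),(284,288,.1),(159,212,.09),(409,207,.09)]: print(q,px(*q,T))
E
```

```text
(278, 165, 0.214) [ 0.6276 -0.002   0.214 ]
(278, 278, 0.214) [ 0.6274 -0.0857  0.214 ]
(278, 186, 0.203) [ 0.6275 -0.019   0.203 ]
(278, 253, 0.203) [ 0.6273 -0.0711  0.203 ]
(240, 130, 0.091) [0.3657 0.1481 0.091 ]
(322, 130, 0.091) [0.3659 0.2137 0.091 ]
(243, 248, 0.098) [0.4673 0.1469 0.098 ]
(323, 248, 0.098) [0.4674 0.218  0.098 ]
(284, 288, 0.1) [0.5075 0.1834 0.1   ]
(159, 212, 0.09) [0.436  0.0734 0.09  ]
(409, 207, 0.09) [0.4318 0.2928 0.09  ]
```

Call:
{"method": "move_arm", "body": {"plan": [0,0.001,0,0.0015,-0.001,0.04,0.045,0,0.001,0,0.0015,-0.001,0.0735,0.045,0,0.001,0,0.0015,-0.001,0.0735,0.045,0,0.001,0,0.0015,-0.001,0.0735,0.0,0,0.001,0,0.0015,-0.001,0.0735,0.0,0,0.001,0,0.0015,-0.001,0.0735,0.0,0,0.001,0,0.0015,-0.001,0.0735,0.0,0,0.001,0,0.0015,-0.001,0.0735,0.0], "squeeze": 60}}

```text
clock: 17.45
position: [0.6278, -0.0442, 0.3657]
ee_rot: [0.707, 0.707, 0.001, 0.001]
ft_force: [-2.2, 0.5, 5.9]
grip_width: 0.12
grasp_force: 58.9
```

Run:
```python
from h import *
st()
```

```text
t 17.45 p [ 0.6278 -0.0442  0.3657] R [[-0.0, 1.0, 0.003], [1.0, 0.0, -0.0], [-0.0, 0.003, -1.0]] g 0.11980985326386284 58.874046206474304 F [-2.2  0.5  5.9] q [ 0.607  0.489 -0.829  1.469  0.364  1.341 -0.246]
```

Call:
{"method": "move_arm", "body": {"plan": [0,0,0,0,0,-0.0155,0,0,0,0,0,0,-0.0155,0,0,0,0,0,0,-0.0155,0]}}

```text
clock: 17.82
position: [0.6274, -0.0444, 0.3794]
ee_rot: [0.707, 0.707, -0.0, 0.0]
ft_force: [0.1, -0.3, -2.0]
grip_width: 0.126
grasp_force: 58.9
```

Run:
```python
from h import *
st()
```

```text
t 17.825 p [ 0.6274 -0.0444  0.3794] R [[0.0, 1.0, 0.0], [1.0, -0.0, -0.0], [-0.0, 0.0, -1.0]] g 0.12640513836872205 58.898683190345764 F [ 0.1 -0.3 -2. ] q [ 0.608  0.48  -0.833  1.451  0.356  1.367 -0.24 ]
```

Call:
{"method": "move_arm", "body": {"plan": [0,0,0,0,-0.03,0,0,0,0,0,0,-0.06,0,0,0,0,0,0,-0.09,0,0,0,0,0,0,-0.11,0,0,0,0,0,0.0,-0.12,-0.02,0,0,0,0,0.06,-0.15,-0.02,0,0,0,0,0.12,-0.18,-0.02,0,0,0,0,0.17,-0.2,-0.02,0,0,0,0,0.2265,-0.2075,-0.02,0,0,0,0,0.2265,-0.2075,-0.02,0,0,0,0,0.2265,-0.2075,-0.02,0]}}

```text
clock: 19.2
position: [0.4199, 0.1817, 0.3991]
ee_rot: [0.707, 0.707, -0.0, -0.0]
ft_force: [0.7, 0.2, -1.4]
grip_width: 0.126
grasp_force: 59.1
```

Run:
```python
from h import *
st(); held('cover1',0.2)
p,T=cam('wrist'); save(p,'c2.png')
p,T=cam('scene'); tips(p,T,['cover1','slate_c'],mx=1)
p,T=cam('top'); tips(p,T,['cover1'],mx=1)
go([0.4335,0.182,0.2816],91,12);go([0.4335,0.182,0.32],91,12)
```

```text
t 19.2 p [0.4199 0.1817 0.3991] R [[-0.0, 1.0, -0.0], [1.0, 0.0, -0.0], [-0.0, -0.0, -1.0]] g 0.1256815948147807 59.0595942735672 F [ 0.7  0.2 -1.4] q [ 0.654  0.029 -1.152  1.843  0.028  1.288 -0.506]
call 0.72 [-0.0009  0.0072  0.1981]
call 0.59 [0.0182 0.0023 0.1966]
call 0.43 [-0.2186  0.2696  0.3658]
sil 0.58 19574 x -0.0915 0.0464 y -0.0483 0.052
cover1 0.79 [ 0.6298 -0.137   0.1661]
slate_c 0.52 [0.4159 0.1777 0.0381]
cover1 0.91 [ 0.6315 -0.2311  0.1695]
row [ 0.209  0.002 -0.018] [1.000e-04 1.350e-02 1.178e-01]
row [ 0.209  0.002 -0.018] [0.0001 0.0135 0.0794]
```

View pics/c2.png

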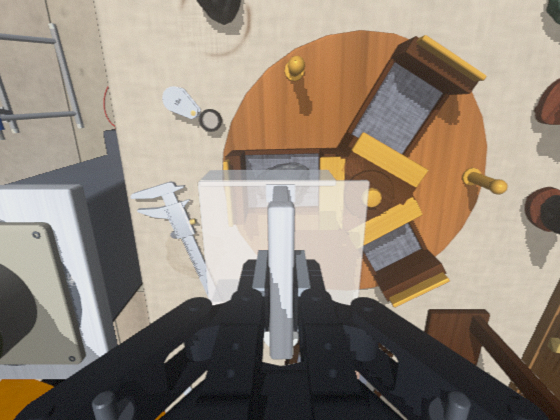

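Run:
```python
from h import *
T=wT([0.4199,0.1817,0.3991],[[0,1,0],[1,0,0],[0,0,-1]])
a=px(295,64,.087,T);b=px(499,186,.087,T);print(a,b,np.hypot(*(a-b)[:2]),px(372,198,.1,T),px(228,150,.078,T),px(322,150,.098,T))
m=(a+b)[:2]/2;d=(b-a)[:2];n=np.array([d[1],-d[0]])/np.hypot(*d)
c=m+.066*n; print('c',c,'phase',np.degrees(np.arctan2(*(a[:2]-c)[::-1])),np.degrees(np.arctan2(*(b[:2]-c)[::-1])))
```

```text
[0.433  0.2948 0.087 ] [0.6314 0.1873 0.087 ] 0.22565196653253433 [0.5059 0.1794 0.1   ] [0.3703 0.2208 0.078 ] [0.4576 0.2237 0.098 ]
c [0.50075777 0.18302081] phase 121.22320595811891 1.8760525979464275
```

Call:
{"method": "move_arm", "body": {"plan": [0.209,0.002,-0.018,-0.0005,0.0135,0.079,0,0.209,0.002,-0.018,-0.0005,0.0135,0.079,0,0.209,0.002,-0.018,-0.0005,0.0135,0.079,0,0.209,0.002,-0.018,-0.0005,0.0135,0.1,0,0.209,0.002,-0.018,-0.0005,0.0135,0.117,0,0.209,0.002,-0.018,-0.0005,0.0135,0.117,0,0.209,0.002,-0.018,-0.0005,0.0135,0.117,0]}}

```text
clock: 20.58
position: [0.4336, 0.1818, 0.2834]
ee_rot: [0.697, 0.71, -0.072, -0.074]
ft_force: [-0.4, 0.3, -1.8]
grip_width: 0.121
grasp_force: 59.0
```

Run:
```python
from h import *
st(); p,T=cam('wrist'); save(p,'c3.png'); p,T=cam('scene'); save(p,'c3s.png'); cv2.imwrite('pics/c3c.png',cv2.resize(p['color'][180:330,150:350,::-1],(800,600)))
go([0.462,0.181,0.2816],91,12)
```

```text
t 20.575 p [0.4336 0.1818 0.2834] R [[-0.018, 0.978, -0.206], [1.0, 0.018, 0.0], [0.004, -0.206, -0.979]] g 0.12145195437898264 59.0225350856781 F [-0.4  0.3 -1.8] q [ 0.504  0.381 -1.111  1.884  0.233  1.267 -0.679]
row [ 0.002 -0.     0.001] [-0.0012  0.0281 -0.0042]
```

View pics/c3c.png

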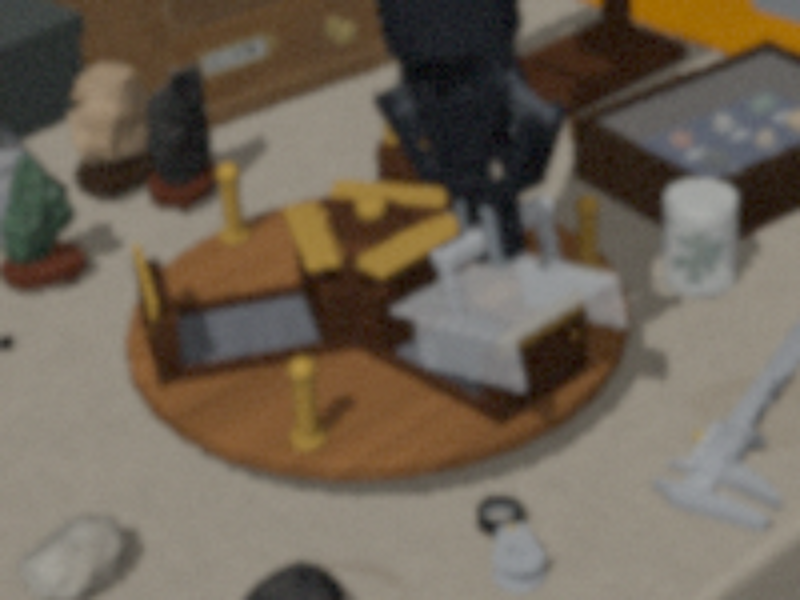

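Call:
{"method": "move_arm", "body": {"plan": [0,0,0,0,0.01,-0.002,0,0,0,0,0,0.02,-0.0035,0,0,0,0,-0.0005,0.028,-0.005,0,0,0,0,-0.0005,0.028,-0.005,0]}}

```text
clock: 21.18
position: [0.4625, 0.1816, 0.2813]
ee_rot: [0.697, 0.709, -0.073, -0.075]
ft_force: [-0.9, 0.5, -2.3]
grip_width: 0.126
grasp_force: 59.1
```

Run:
```python
from h import *
st(); go([0.4205,0.1815,0.2755],91,0)
```

```text
t 21.175 p [0.4625 0.1816 0.2813] R [[-0.017, 0.978, -0.208], [1.0, 0.018, 0.001], [0.005, -0.208, -0.978]] g 0.12601711088262532 59.14249062538147 F [-0.9  0.5 -2.3] q [ 0.461  0.445 -1.072  1.82   0.28   1.291 -0.688]
row [-0.209 -0.005  0.   ] [ 0.0006 -0.0399  0.0144]
```

Call:
{"method": "move_arm", "body": {"plan": [-0.052,0,0,0,-0.0102,0.0029,0,-0.105,0,0,0,-0.0204,0.0062,0,-0.157,-0.003,0,0,-0.0301,0.0103,0,-0.157,-0.003,0,0,-0.0301,0.0103,0]}}

```text
clock: 21.68
position: [0.4295, 0.1812, 0.2777]
ee_rot: [0.7, 0.714, -0.019, -0.018]
ft_force: [-0.1, -0.3, -1.3]
grip_width: 0.125
grasp_force: 59.0
```

Run:
```python
from h import *
st(); go([0.4205,0.1815,0.2750],91,0)
```

```text
t 21.675 p [0.4295 0.1812 0.2777] R [[-0.019, 0.998, -0.052], [1.0, 0.019, -0.001], [-0.0, -0.052, -0.999]] g 0.12459069724007159 59.04867231845856 F [-0.1 -0.3 -1.3] q [ 0.532  0.303 -1.127  1.954  0.274  1.115 -0.693]
row [-0.052  0.     0.002] [ 0.0005 -0.0088  0.0032]
```

Call:
{"method": "move_arm", "body": {"plan": [-0.052,0,0,0,-0.0088,0.0032,0,-0.052,0,0,0,-0.0088,0.0032,0,-0.052,0,0,0,-0.0088,0.0032,0.035,-0.052,0,0,0,-0.0088,0.0032,0.035,-0.052,0,0,0,-0.0088,0.0032,0.035,-0.052,0,0,0,-0.0088,-0.02,0.035,-0.052,0,0,0,-0.0088,-0.06,0.035,-0.052,0,0,0,-0.0088,-0.12,0.035]}}

```text
clock: 22.68
position: [0.4274, 0.1805, 0.3984]
ee_rot: [0.701, 0.714, -0.001, -0.002]
ft_force: [2.0, -0.4, 0.0]
grip_width: 0.412
grasp_force: 0.0
```

Run:
```python
from h import *
st(); p,T=cam('wrist'); save(p,'c4.png'); tips(p,T,['cover1','seat1','bay1'],mx=2)
p,T=cam('scene'); cv2.imwrite('pics/c4c.png',cv2.resize(p['color'][180:330,150:350,::-1],(800,600))); tips(p,T,['cover1','river_a','rough_a'],mx=2)
p,T=cam('top'); tips(p,T,['cover1','river_a','rough_a'],mx=3)
```

```text
t 22.675 p [0.4274 0.1805 0.3984] R [[-0.018, 1.0, -0.003], [1.0, 0.018, 0.001], [0.001, -0.003, -1.0]] g 0.41242718916636517 0.0 F [ 2.  -0.4  0. ] q [ 0.708  0.072 -1.221  1.828  0.068  1.292 -0.513]
cover1 0.93 [0.4271 0.1815 0.0724]
cover1 0.42 [0.5458 0.2541 0.0744]
seat1 0.77 [0.5432 0.1124 0.0761]
seat1 0.74 [0.5459 0.2535 0.0775]
bay1 0.96 [0.5444 0.1072 0.0339]
bay1 0.85 [0.5421 0.2549 0.0377]
cover1 0.8 [ 0.6301 -0.1409  0.1654]
cover1 0.77 [ 0.625  -0.2358  0.1655]
river_a 0.94 [ 0.4698  0.4212 -0.0009]
river_a 0.46 [0.3163 0.2592 0.0008]
rough_a 0.74 [ 0.3549  0.3676 -0.0005]
rough_a 0.18 [0.5428 0.2551 0.0311]
cover1 0.78 [ 0.6308 -0.2338  0.1734]
cover1 0.71 [ 0.6266 -0.1373  0.1709]
river_a 0.74 [0.4716 0.4173 0.0005]
rough_a 0.7 [ 0.3558  0.3721 -0.0007]
```

View pics/c4c.png

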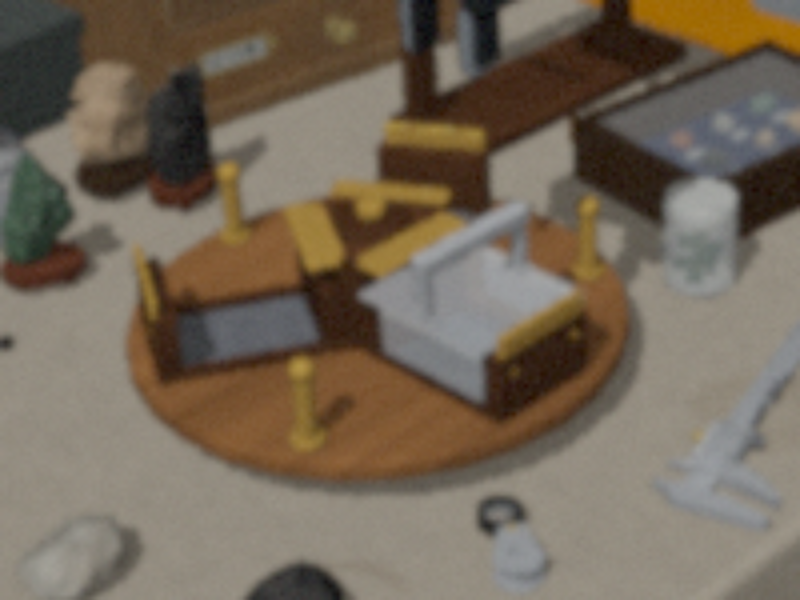

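Call:
{"method": "move_arm", "body": {"plan": [0,0,-0.52,0.114,0.0077,0.08,0.05,0,0,-0.52,0.114,0.0077,0.08,0.05,0,0,-0.52,0.114,0.0077,0.08,0.05,0,0,-0.52,0.114,0.0077,0.12,0.05,0,0,-0.52,0.114,0.0077,0.165,0.05,0,0,-0.52,0.114,0.0077,0.165,0.05,0,0,-0.52,0.114,0.0077,0.165,0.0,0,0,-0.52,0.114,0.0077,0.165,0.0,0,0,-0.52,0.114,0.0077,0.165,0.0,0,0,-0.52,0.114,0.0077,0.165,0.0], "squeeze": 25}}

```text
clock: 24.52
position: [0.4339, 0.2956, 0.2347]
ee_rot: [0.494, 0.87, 0.001, 0.001]
ft_force: [-0.5, -0.9, 8.2]
grip_width: 0.126
grasp_force: 24.5
```

```bash
cat >> h.py <<'E'
def arc(da,c=(.502,.1825),n=12,slack=0):
    o=manip.get_obs(); R0=R.from_quat(o['ee_rot']).as_matrix(); q=np.array(o['position'][:2])-c; a0=np.arctan2(q[1],q[0]); print('post',np.degrees(a0),np.hypot(*q))
    for i in range(1,n+1):
        a=np.radians(da*i/n); r=np.array([[np.cos(a),-np.sin(a)],[np.sin(a),np.cos(a)]]); d=R0[:,:]. T@np.array([*(r@q-q),0]); print([0,0,-round(a,3),*d.round(4)[:2],0,0],end=',')
E
python3 - <<'E'
from h import *
st(); arc(119.5)
E
```

```text
t 24.525 p [0.4339 0.2956 0.2347] R [[-0.512, 0.859, 0.002], [0.859, 0.512, 0.002], [0.0, 0.003, -1.0]] g 0.12551902615679128 24.46602612733841 F [-0.5 -0.9  8.2] q [ 0.252  0.552 -1.139  1.866  0.567  1.092 -0.568]
post 121.06759387382343 0.1319911770070805
[0, 0, np.float64(-0.174), np.float64(-0.0021), np.float64(-0.0228), 0, 0],[0, 0, np.float64(-0.348), np.float64(-0.0081), np.float64(-0.0449), 0, 0],[0, 0, np.float64(-0.521), np.float64(-0.0178), np.float64(-0.0657), 0, 0],[0, 0, np.float64(-0.695), np.float64(-0.031), np.float64(-0.0844), 0, 0],[0, 0, np.float64(-0.869), np.float64(-0.0472), np.float64(-0.1006), 0, 0],[0, 0, np.float64(-1.043), np.float64(-0.066), np.float64(-0.1137), 0, 0],[0, 0, np.float64(-1.217), np.float64(-0.0868), np.float64(-0.1234), 0, 0],[0, 0, np.float64(-1.39), np.float64(-0.1089), np.float64(-0.1293), 0, 0],[0, 0, np.float64(-1.564), np.float64(-0.1317), np.float64(-0.1314), 0, 0],[0, 0, np.float64(-1.738), np.float64(-0.1546), np.float64(-0.1294), 0, 0],[0, 0, np.float64(-1.912), np.float64(-0.1767), np.float64(-0.1236), 0, 0],[0, 0, np.float64(-2.086), np.float64(-0.1975), np.float64(-0.114), 0, 0],
```

Call:
{"method": "move_arm", "body": {"plan": [0,0,-0.087,-0.0005,-0.0115,0,0,0,0,-0.174,-0.002,-0.0228,0,0,0,0,-0.261,-0.0045,-0.034,0,0,0,0,-0.348,-0.008,-0.045,0,0,0,0,-0.435,-0.0123,-0.0556,0,0,0,0,-0.521,-0.0176,-0.0657,0,0,0,0,-0.608,-0.0238,-0.0754,0,0,0,0,-0.695,-0.0308,-0.0845,0,0,0,0,-0.782,-0.0385,-0.093,0,0,0,0,-0.869,-0.047,-0.1007,0,0,0,0,-0.956,-0.0561,-0.1077,0,0,0,0,-1.043,-0.0658,-0.1138,0,0]}}

```text
clock: 26.02
position: [0.3694, 0.1815, 0.2346]
ee_rot: [-0.007, 1.0, 0.001, 0.001]
ft_force: [-7.1, 1.3, 20.2]
grip_width: 0.127
grasp_force: 27.0
```

Call:
{"method": "move_arm", "body": {"plan": [0,0,-0.087,-0.0005,-0.0115,0,0,0,0,-0.174,-0.002,-0.0228,0,0,0,0,-0.261,-0.0045,-0.034,0,0,0,0,-0.348,-0.008,-0.045,0,0,0,0,-0.435,-0.0123,-0.0556,0,0,0,0,-0.521,-0.0176,-0.0657,0,0,0,0,-0.608,-0.0238,-0.0754,0,0,0,0,-0.695,-0.0308,-0.0845,0,0,0,0,-0.782,-0.0385,-0.093,0,0,0,0,-0.869,-0.047,-0.1007,0,0,0,0,-0.956,-0.0561,-0.1077,0,0,0,0,-1.043,-0.0658,-0.1138,0,0]}}

```text
clock: 27.52
position: [0.4374, 0.0665, 0.2346]
ee_rot: [-0.503, 0.864, -0.001, 0.0]
ft_force: [-6.5, -4.1, 22.1]
grip_width: 0.125
grasp_force: 27.2
```

Call:
{"method": "move_arm", "body": {"plan": [0,0,0,0,0,0,0,0,0,0,0,0,0,0]}}

```text
clock: 27.78
position: [0.4377, 0.0663, 0.2346]
ee_rot: [-0.502, 0.865, -0.002, 0.001]
ft_force: [-2.8, -8.9, 17.9]
grip_width: 0.125
grasp_force: 26.8
```

Run:
```python
from h import *
st(); arc(1,n=1); go([.47,.42,.36],180)
```

```text
t 27.775 p [0.4377 0.0663 0.2346] R [[-0.496, -0.868, 0.003], [-0.868, 0.496, -0.002], [0.001, -0.003, -1.0]] g 0.12522012655285505 26.8440842628479 F [-2.8 -8.9 17.9] q [ 0.999  0.537 -1.439  2.061  0.613  1.088  1.888]
post -118.95065527360882 0.13283848826222103
[0, 0, np.float64(-0.017), np.float64(-0.0001), np.float64(-0.0023), 0, 0],row [-3.000e-03  1.000e-03  1.051e+00] [-0.323   0.1472 -0.1261]
```

Call:
{"method": "move_arm", "body": {"plan": [0,0,0,0,0,0,0.04,0,0,0,0,0,0,0.04,0,0,0,0,0,-0.06,0.04,0,0,0,0,0,-0.12,0.04,0,0,1.05,-0.323,0.147,-0.126,0.08,0,0,1.05,-0.323,0.147,-0.126,0.08,0,0,1.05,-0.323,0.147,-0.126,0.08,0,0,1.05,-0.323,0.147,-0.126,0.08,0,0,1.05,-0.323,0.147,-0.126,0.08,0,0,1.05,-0.323,0.147,-0.126,0.08,0,0,1.05,-0.323,0.147,-0.126,0.08,0,0,1.05,-0.323,0.147,-0.126,0.08]}}

```text
clock: 29.28
position: [0.4659, 0.4246, 0.359]
ee_rot: [-0.004, 1.0, 0.002, -0.001]
ft_force: [-0.2, -1.0, 0.4]
grip_width: 0.936
grasp_force: 0.0
```

Run:
```python
from h import *
stone('river_a','r1.png',0.01)
p,T=cam('top'); tips(p,T,['river_a','bay1','slate_c','cover1'],mx=3)
```

```text
t 29.275 p [0.4659 0.4246 0.359 ] R [[-1.0, -0.009, -0.002], [-0.009, 1.0, 0.003], [0.002, 0.003, -1.0]] g 0.9364142554007364 0.0 F [-0.2 -1.   0.4] q [-0.111  0.555 -0.98   1.468  0.461  1.362  0.464]
river_a 0.64 [ 4.754e-01  4.204e-01 -2.000e-04]
river_a 0.77 [0.4703 0.4203 0.0221]
sil 0.79 1856 278.0 190.0 ctr [474.2 422.1] short 46.8 long 60.1 short-axis yaw 15.2
pca short yaw -161.4
bay1 0.81 [0.5454 0.1075 0.0327]
bay1 0.56 [0.5391 0.2556 0.0361]
cover1 0.96 [0.5425 0.1099 0.0755]
cover1 0.77 [ 0.6334 -0.1356  0.1701]
cover1 0.74 [ 0.6321 -0.2318  0.1679]
```

Run:
```python
from h import *
T=wT([0.4259,0.1797,0.3701],[[-1,0.001,0.004],[0.001,1,0],[-0.004,0,-1]])
print(px(448,300,0.02,T),px(555,267,.03,T),px(490,217,.01,T))
go([.473,.4215,.24],107);go([.473,.4215,.178],107)
```

```text
[0.5806 0.3904 0.02  ] [0.5276 0.5005 0.03  ] [0.4727 0.4255 0.01  ]
row [ 1.000e-03 -0.000e+00  1.276e+00] [-0.0041  0.0018  0.1193]
row [ 1.000e-03 -0.000e+00  1.276e+00] [-0.004   0.0018  0.1813]
```

Call:
{"method": "move_arm", "body": {"plan": [0,0,1.276,-0.005,0,0.11,0.07,0,0,1.276,-0.005,0,0.11,0.07,0,0,1.276,-0.005,0,0.11,0.07,0,0,1.276,-0.005,0,0.11,0.07,0,0,1.276,-0.005,0,0.11,0.07,0,0,1.276,-0.005,0,0.11,0.07,0,0,1.276,-0.005,0,0.11,0.07,0,0,1.276,-0.005,0,0.15,0.07,0,0,1.276,-0.005,0,0.181,0.07,0,0,1.276,-0.005,0,0.181,0.07,0,0,1.276,-0.005,0,0.181,0.02,0,0,1.276,-0.005,0,0.181,0.02], "squeeze": 50}}

```text
clock: 31.22
position: [0.474, 0.4213, 0.1804]
ee_rot: [0.594, 0.804, 0.002, 0.0]
ft_force: [0.1, -0.8, 4.9]
grip_width: 0.516
grasp_force: 50.7
```

Call:
{"method": "move_arm", "body": {"plan": [0,0,0,0,0,0,0.02,0,0,0,0,0,0,0.02,0,0,0,0,0,0,0.02,0,0,0,0,0,-0.06,0.02,0,0,0,0,0,-0.12,0.02,0,0,0,0,0,-0.16,0.02,0,0,0,0,0,-0.16,0.02]}}

```text
clock: 32.1
position: [0.4736, 0.4214, 0.343]
ee_rot: [0.594, 0.804, 0.004, 0.001]
ft_force: [0.0, 0.2, -1.4]
grip_width: 0.516
grasp_force: 52.0
```

Run:
```python
from h import *
st(); held('river_a',0.16);held('river_a',0.165); go([.42,.1810,.33],180)
```

```text
t 32.1 p [0.4736 0.4214 0.343 ] R [[-0.294, 0.956, 0.006], [0.956, 0.294, 0.006], [0.004, 0.007, -1.0]] g 0.516474840439802 51.9938083877787 F [ 0.   0.2 -1.4] q [-0.268  0.482 -0.715  1.49   0.324  1.282 -0.718]
call 0.92 [0.0013 0.0005 0.1805]
call 0.63 [0.0082 0.0009 0.1578]
sil 0.3 1913 x 0.0275 0.0516 y -0.0667 -0.0431
call 0.87 [0.0008 0.0016 0.1807]
call 0.82 [0.0077 0.0035 0.1568]
sil 0.79 8135 x -0.0295 0.0345 y -0.022 0.0229
row [-1.000e-03 -1.000e-03 -1.273e+00] [-0.2132 -0.1213  0.0073]
```

Call:
{"method": "move_arm", "body": {"plan": [-0.006,0.004,-1.273,-0.2132,-0.1213,0.006,0.02,-0.006,0.004,-1.273,-0.2132,-0.1213,0.006,0.02,-0.006,0.004,-1.273,-0.2132,-0.1213,0.006,0.02,-0.006,0.004,-1.273,-0.2132,-0.1213,0.006,0.02,-0.006,0.004,-1.273,-0.2132,-0.1213,0.006,0.02,-0.006,0.004,-1.273,-0.2132,-0.1213,0.006,0.02,-0.006,0.004,-1.273,-0.2132,-0.1213,0.006,0.02,-0.006,0.004,-1.273,-0.2132,-0.1213,0.006,0.02,-0.006,0.004,-1.273,-0.2132,-0.1213,0.04,0.02,-0.006,0.004,-1.273,-0.2132,-0.1213,0.06,0.02,-0.006,0.004,-1.273,-0.2132,-0.1213,0.06,0.02]}}

```text
clock: 33.88
position: [0.4195, 0.1811, 0.2768]
ee_rot: [0.001, 1.0, 0.004, -0.001]
ft_force: [0.3, -0.1, -0.8]
grip_width: 0.519
grasp_force: 52.0
```

Run:
```python
from h import *
st(); p,T=cam('wrist'); save(p,'r2.png'); tips(p,T,['bay1','front','seat1'],mx=2); go([0.4205,0.1812,0.218],181)
p,T=cam('scene'); tips(p,T,['bay1','river_a'],mx=2)
```

```text
t 33.875 p [0.4195 0.1811 0.2768] R [[-1.0, 0.002, -0.003], [0.002, 1.0, 0.007], [0.003, 0.007, -1.0]] g 0.5190767057834749 51.99813068378717 F [ 0.3 -0.1 -0.8] q [ 0.319  0.17  -0.868  2.003  0.142  1.031  0.954]
bay1 0.97 [0.421  0.1839 0.0369]
bay1 0.23 [0.4176 0.1825 0.033 ]
front 0.6 [0.416  0.1825 0.0358]
seat1 0.74 [0.5408 0.2503 0.0756]
row [ 0.008  0.002 -0.018] [-0.     -0.0008  0.0609]
bay1 0.89 [0.4173 0.1795 0.0325]
bay1 0.61 [0.5413 0.2494 0.036 ]
river_a 0.54 [0.415  0.1849 0.0946]
river_a 0.44 [0.5412 0.2522 0.0354]
```

View pics/r2.png

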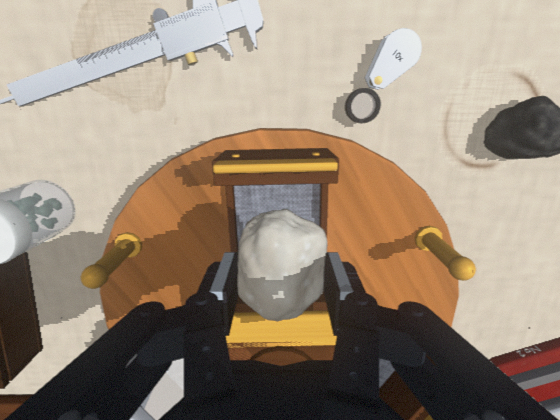

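Call:
{"method": "move_arm", "body": {"plan": [0.008,0.002,-0.01,0,-0.0005,0.03,0.02,0.008,0.002,-0.018,0,-0.0005,0.05,0.02,0.008,0.002,-0.018,0,-0.0005,0.06,0.02,0.008,0.002,-0.018,0,-0.0005,0.06,0.02,0.008,0.002,-0.018,0,-0.0005,0.06,0.064,0.008,0.002,-0.018,0,-0.0005,0.06,0.064,0.008,0.002,-0.018,0,-0.0005,0.06,0.064,0.008,0.002,-0.018,0,-0.0005,0.01,0.064,0.008,0.002,-0.018,0,-0.0005,-0.05,0.064,0.008,0.002,-0.018,0,-0.0005,-0.12,0.064,0.008,0.002,-0.018,0,-0.0005,-0.14,0.064]}}

```text
clock: 35.6
position: [0.42, 0.1802, 0.4216]
ee_rot: [-0.009, 1.0, -0.0, 0.002]
ft_force: [1.3, -0.1, -0.2]
grip_width: 0.752
grasp_force: 0.0
```

Run:
```python
from h import *
st(); p,T=cam('wrist'); save(p,'r3.png'); tips(p,T,['river_a','bay1'],mx=2);tips(p,T,['river_a'],manip.look_for)
p,T=cam('scene');tips(p,T,['river_a'],mx=1)
p,T=cam('top');tips(p,T,['river_a','rough_a','hook1','cover1'],mx=3)
go([0.6275,-0.138,0.437],90)
T=wT([.4195,.1811,.2768],[[-1,.002,-.003],[.002,1,.007],[.003,.007,-1]])
a=px(95,275,.087,T);b=px(462,267,.087,T);print(a,b,px(214,165,.091,T),px(339,165,.091,T))
```

```text
t 35.6 p [0.42   0.1802 0.4216] R [[-1.0, -0.018, 0.003], [-0.018, 1.0, -0.0], [-0.003, -0.0, -1.0]] g 0.7515569024114225 0.0 F [ 1.3 -0.1 -0.2] q [ 0.41  -0.014 -0.89   1.818 -0.009  1.33   1.111]
river_a 0.65 [0.4194 0.1785 0.0381]
bay1 0.92 [0.5433 0.2524 0.0358]
river_a 0.74 [0.4159 0.1797 0.0586]
river_a 0.61 [0.4148 0.1788 0.0317]
rough_a 0.6 [ 0.3584  0.3724 -0.0023]
rough_a 0.58 [ 0.6308 -0.0447  0.201 ]
hook1 0.96 [ 0.6287 -0.044   0.201 ]
hook1 0.91 [ 0.6273 -0.2333  0.2015]
hook1 0.58 [ 0.6296 -0.1414  0.2019]
cover1 0.98 [0.5438 0.1099 0.0787]
cover1 0.95 [ 0.6299 -0.1373  0.1705]
cover1 0.8 [ 0.6315 -0.2311  0.1714]
row [-0.002 -0.002  1.589] [-0.2016 -0.3214 -0.0202]
[0.4345 0.0718 0.087 ] [0.4306 0.292  0.087 ] [0.3674 0.1489 0.091 ] [0.3677 0.2137 0.091 ]
```

Call:
{"method": "move_arm", "body": {"plan": [-0.002,-0.002,1.589,-0.2016,-0.3214,-0.02,0.045,-0.002,-0.002,1.589,-0.2016,-0.3214,-0.02,0.045,-0.002,-0.002,1.589,-0.2016,-0.3214,-0.02,0.045,-0.002,-0.002,1.589,-0.2016,-0.3214,-0.02,0.045,-0.002,-0.002,1.589,-0.2016,-0.3214,-0.02,0.045,-0.002,-0.002,1.589,-0.2016,-0.3214,-0.02,0.045,-0.002,-0.002,1.589,-0.2016,-0.3214,-0.02,0.045,-0.002,-0.002,1.589,-0.2016,-0.3214,-0.02,0.045,-0.002,-0.002,1.589,-0.2016,-0.3214,-0.02,0.045,-0.002,-0.002,1.589,-0.2016,-0.3214,-0.02,0.045]}}

```text
clock: 37.4
position: [0.6275, -0.138, 0.4371]
ee_rot: [0.707, 0.707, -0.0, 0.0]
ft_force: [-0.5, 0.6, -0.0]
grip_width: 0.529
grasp_force: 0.0
```

```bash
cat >> h.py <<'E'
def bar(f,zt=.214):
    """look at a hanging cover's bar from above: nets, and the bright bar band near the image middle"""
    st(); p,T=cam('wrist'); save(p,f); tips(p,T,['hook1','cover1'],mx=3)
    g=p['color'].astype(int); s=g[:,272:285].mean(axis=1); 
    print('rows',[(v,*s[v].astype(int)) for v in range(150,292,4)])
E
python3 - <<'E'
from h import *
bar('c5.png'); go([0.6275,-0.138,0.3635],90)
import cv2; a=cv2.imread('pics/c1.png')[:,272:285].mean(axis=1); print([(v,*a[v][::-1].astype(int)) for v in range(150,292,4)])
E
```

```text
t 37.4 p [ 0.6275 -0.138   0.4371] R [[-0.001, 1.0, 0.0], [1.0, 0.001, -0.0], [-0.0, 0.0, -1.0]] g 0.5286569996958344 0.0 F [-0.5  0.6 -0. ] q [ 0.495  0.398 -0.478  1.34   0.181  1.446  0.027]
hook1 0.56 [ 0.6283 -0.0409  0.2067]
cover1 0.92 [ 0.6292 -0.141   0.1731]
cover1 0.71 [ 0.6293 -0.235   0.1633]
rows [(150, np.int64(235), np.int64(228), np.int64(214)), (154, np.int64(203), np.int64(204), np.int64(206)), (158, np.int64(250), np.int64(249), np.int64(247)), (162, np.int64(206), np.int64(208), np.int64(212)), (166, np.int64(206), np.int64(209), np.int64(213)), (170, np.int64(220), np.int64(222), np.int64(227)), (174, np.int64(241), np.int64(242), np.int64(243)), (178, np.int64(241), np.int64(242), np.int64(243)), (182, np.int64(241), np.int64(242), np.int64(243)), (186, np.int64(234), np.int64(237), np.int64(240)), (190, np.int64(231), np.int64(234), np.int64(238)), (194, np.int64(240), np.int64(241), np.int64(243)), (198, np.int64(240), np.int64(241), np.int64(243)), (202, np.int64(240), np.int64(241), np.int64(243)), (206, np.int64(240), np.int64(241), np.int64(242)), (210, n
[... 2307 characters left out ...]
64(232), np.int64(235)), (242, np.int64(229), np.int64(232), np.int64(236)), (246, np.int64(228), np.int64(232), np.int64(236)), (250, np.int64(229), np.int64(232), np.int64(235)), (254, np.int64(229), np.int64(232), np.int64(235)), (258, np.int64(229), np.int64(232), np.int64(235)), (262, np.int64(228), np.int64(232), np.int64(235)), (266, np.int64(228), np.int64(231), np.int64(234)), (270, np.int64(229), np.int64(232), np.int64(236)), (274, np.int64(218), np.int64(222), np.int64(226)), (278, np.int64(211), np.int64(214), np.int64(218)), (282, np.int64(180), np.int64(179), np.int64(180)), (286, np.int64(147), np.int64(147), np.int64(150)), (290, np.int64(172), np.int64(172), np.int64(177))]
```

Call:
{"method": "move_arm", "body": {"plan": [0,0,0,0,0,0.04,0.045,0,0,0,0,0,0.0735,0.045,0,0,0,0,0,0.0735,0.045,0,0,0,0,0,0.0735,0.0,0,0,0,0,0,0.0735,0.0,0,0,0,0,0,0.0735,0.0,0,0,0,0,0,0.0735,0.0,0,0,0,0,0,0.0735,0.0,0,0,0,0,0,0.0735,0], "squeeze": 60}}

```text
clock: 38.67
position: [0.628, -0.138, 0.3662]
ee_rot: [0.707, 0.707, 0.001, 0.002]
ft_force: [0.7, 0.6, 6.4]
grip_width: 0.127
grasp_force: 59.1
```

Call:
{"method": "move_arm", "body": {"plan": [0,0,0,0,0,-0.0155,0,0,0,0,0,0,-0.0155,0,0,0,0,0,0,-0.0155,0]}}

```text
clock: 39.05
position: [0.6275, -0.138, 0.3797]
ee_rot: [0.707, 0.707, 0.0, 0.0]
ft_force: [-0.6, 0.0, -2.4]
grip_width: 0.123
grasp_force: 58.7
```

Run:
```python
from h import *
st()
```

```text
t 39.05 p [ 0.6275 -0.138   0.3797] R [[-0.0, 1.0, 0.001], [1.0, 0.0, -0.0], [-0.0, 0.001, -1.0]] g 0.12309247442291324 58.70731472969055 F [-0.6  0.  -2.4] q [ 0.498  0.425 -0.474  1.426  0.195  1.337  0.015]
```

Call:
{"method": "move_arm", "body": {"plan": [0,0,0,0,-0.03,0,0,0,0,0,0,-0.06,0,0,0,0,0,0,-0.09,0,0,0,0,0,0,-0.11,0,0,0,0,0,0.0,-0.12,-0.02,0,0,0,0,0.05,-0.15,-0.02,0,0,0,0,0.1,-0.17,-0.02,0,0,0,0,0.15,-0.19,-0.02,0,0,0,0,0.2,-0.2,-0.02,0,0,0,0,0.26,-0.205,-0.02,0,0,0,0,0.3195,-0.2075,-0.02,0,0,0,0,0.3195,-0.2075,-0.02,0]}}

```text
clock: 40.55
position: [0.419, 0.1863, 0.4011]
ee_rot: [0.704, 0.71, 0.002, 0.0]
ft_force: [-0.8, 0.1, -1.6]
grip_width: 0.123
grasp_force: 58.9
```

Call:
{"method": "move_arm", "body": {"plan": [0,0,0,0,0,0,0,0,0,0,0,0,0,0]}}

```text
clock: 40.8
position: [0.4204, 0.1804, 0.3997]
ee_rot: [0.708, 0.706, 0.0, 0.001]
ft_force: [-0.0, 0.0, -1.6]
grip_width: 0.123
grasp_force: 58.9
```

Run:
```python
from h import *
st(); held('cover1',0.2)
p,T=cam('top'); tips(p,T,['cover1'],mx=3)
a=cv2.imread('pics/c2.png'); p,T=cam('wrist'); save(p,'c6.png'); b=p['color'][:,:,::-1]
for im in (a,b):
    e=cv2.Canny(np.ascontiguousarray(im),60,150); print([v for v in range(140,220) if e[v,210:262].sum()>255*26],[u for u in range(180,380) if e[200:290,u].sum()>255*30])
go([0.4335,0.181,0.32],91,12);go([0.4335,0.181,0.2834],91,12)
```

```text
t 40.8 p [0.4204 0.1804 0.3997] R [[0.002, 1.0, 0.001], [1.0, -0.002, -0.001], [-0.001, 0.001, -1.0]] g 0.12348219487523217 58.890849351882935 F [-0.   0.  -1.6] q [ 0.348  0.005 -0.84   1.851  0.005  1.286 -0.496]
call 0.88 [-0.0616  0.1244  0.3252]
call 0.86 [-0.0029 -0.0014  0.1952]
call 0.67 [0.0155 0.0014 0.1909]
call 0.59 [ 0.0755 -0.1073  0.3878]
sil 0.89 4812 x -0.0401 0.0321 y 0.052 0.1099
cover1 0.84 [ 0.6302 -0.2333  0.1716]
cover1 0.7 [0.5451 0.1103 0.0751]
[169, 180, 185] [267, 269, 292]
[168, 178] [267, 269, 292]
row [ 0.21   0.002 -0.018] [-0.0001  0.0134  0.0794]
row [ 0.21   0.002 -0.018] [-1.00e-04  1.33e-02  1.16e-01]
```

Call:
{"method": "move_arm", "body": {"plan": [0.209,0.002,-0.018,-0.0005,0.0135,0.079,0,0.209,0.002,-0.018,-0.0005,0.0135,0.079,0,0.209,0.002,-0.018,-0.0005,0.0135,0.079,0,0.209,0.002,-0.018,-0.0005,0.0135,0.1,0,0.209,0.002,-0.018,-0.0005,0.0135,0.117,0,0.209,0.002,-0.018,-0.0005,0.0135,0.117,0,0.209,0.002,-0.018,-0.0005,0.0135,0.117,0,0.209,0.002,-0.018,-0.0005,0.0135,0.117,0]}}

```text
clock: 42.15
position: [0.4338, 0.1811, 0.2832]
ee_rot: [0.697, 0.71, -0.072, -0.074]
ft_force: [0.3, -0.3, -0.7]
grip_width: 0.124
grasp_force: 58.8
```

Run:
```python
from h import *
st(); go([0.4625,0.1812,0.2818],91,12)
```

```text
t 42.15 p [0.4338 0.1811 0.2832] R [[-0.018, 0.979, -0.205], [1.0, 0.018, -0.0], [0.004, -0.205, -0.979]] g 0.1237244500037039 58.83046209812164 F [ 0.3 -0.3 -0.7] q [ 0.29   0.28  -0.837  1.893  0.106  1.239 -0.572]
row [0.003 0.    0.001] [-0.0004  0.0284 -0.0045]
```

Call:
{"method": "move_arm", "body": {"plan": [0,0,0,0,0.01,-0.002,0,0,0,0,0,0.02,-0.0035,0,0,0,0,0,0.028,-0.005,0,0,0,0,0,0.028,-0.005,0]}}

```text
clock: 42.65
position: [0.4626, 0.1814, 0.2813]
ee_rot: [0.697, 0.71, -0.073, -0.074]
ft_force: [-1.1, -0.7, -1.2]
grip_width: 0.122
grasp_force: 58.9
```

Run:
```python
from h import *
st()
```

```text
t 42.65 p [0.4626 0.1814 0.2813] R [[-0.017, 0.978, -0.207], [1.0, 0.018, 0.0], [0.004, -0.207, -0.978]] g 0.12151412208634779 58.91098916530609 F [-1.1 -0.7 -1.2] q [ 0.268  0.345 -0.815  1.828  0.149  1.258 -0.58 ]
```

Call:
{"method": "move_arm", "body": {"plan": [-0.052,0,0,0,-0.0102,0.0029,0,-0.105,0,0,0,-0.0204,0.0062,0,-0.157,-0.003,0,0,-0.0301,0.0103,0,-0.157,-0.003,0,0,-0.0301,0.0103,0]}}

```text
clock: 43.15
position: [0.4296, 0.181, 0.2777]
ee_rot: [0.7, 0.714, -0.018, -0.018]
ft_force: [-0.0, -1.0, -1.1]
grip_width: 0.123
grasp_force: 58.9
```

Run:
```python
from h import *
st(); go([0.4205,0.1815,0.2750],91,0)
```

```text
t 43.15 p [0.4296 0.181  0.2777] R [[-0.019, 0.999, -0.051], [1.0, 0.019, -0.001], [-0.001, -0.051, -0.999]] g 0.12286837874336054 58.87291073799133 F [-0.  -1.  -1.1] q [ 0.294  0.211 -0.843  1.962  0.149  1.087 -0.595]
row [-0.051  0.001  0.002] [ 0.0007 -0.009   0.0032]
```

Call:
{"method": "move_arm", "body": {"plan": [-0.052,0,0,0,-0.0088,0.0032,0,-0.052,0,0,0,-0.0088,0.0032,0,-0.052,0,0,0,-0.0088,0.0032,0.035,-0.052,0,0,0,-0.0088,0.0032,0.035,-0.052,0,0,0,-0.0088,0.0032,0.035,-0.052,0,0,0,-0.0088,-0.02,0.035,-0.052,0,0,0,-0.0088,-0.06,0.035,-0.052,0,0,0,-0.0088,-0.12,0.035,-0.052,0,0,0,-0.0088,-0.12,0.035]}}

```text
clock: 44.28
position: [0.4287, 0.1815, 0.402]
ee_rot: [0.701, 0.713, 0.003, 0.002]
ft_force: [-0.3, -0.5, -0.4]
grip_width: 0.412
grasp_force: 0.0
```

Run:
```python
from h import *
st(); p,T=cam('wrist'); save(p,'c7.png'); tips(p,T,['cover1','seat1'],mx=3)
p,T=cam('scene'); save(p,'c7s.png'); tips(p,T,['cover1'],mx=3)
p,T=cam('top'); tips(p,T,['cover1','rough_a'],mx=3)
go([.4339,.2956,.30],121)
```

```text
t 44.275 p [0.4287 0.1815 0.402 ] R [[-0.018, 1.0, 0.007], [1.0, 0.018, 0.002], [0.002, 0.007, -1.0]] g 0.41186160030643215 0.0 F [-0.3 -0.5 -0.4] q [ 0.36   0.025 -0.857  1.832  0.022  1.285 -0.484]
cover1 0.91 [0.5434 0.1158 0.0753]
cover1 0.57 [0.4257 0.1792 0.0797]
seat1 0.7 [0.5399 0.2553 0.0747]
cover1 0.65 [ 0.6242 -0.2391  0.1682]
cover1 0.62 [0.5434 0.1159 0.075 ]
cover1 0.58 [0.4217 0.1794 0.0768]
cover1 0.82 [0.5421 0.1109 0.0733]
cover1 0.78 [ 0.6331 -0.2332  0.1687]
rough_a 0.68 [ 0.3584  0.3718 -0.0006]
rough_a 0.33 [ 0.6307 -0.2307  0.1695]
row [-0.    -0.001 -0.523] [0.1148 0.0085 0.0972]
```

Call:
{"method": "move_arm", "body": {"plan": [0,0,-0.52,0.115,0.0075,0.08,0.05,0,0,-0.52,0.115,0.0075,0.08,0.05,0,0,-0.52,0.115,0.0075,0.08,0.05,0,0,-0.52,0.115,0.0075,0.12,0.05,0,0,-0.52,0.115,0.0075,0.166,0.05,0,0,-0.52,0.115,0.0075,0.166,0.05,0,0,-0.52,0.115,0.0075,0.166,0.0,0,0,-0.52,0.115,0.0075,0.166,0.0,0,0,-0.52,0.115,0.0075,0.166,0.0,0,0,-0.52,0.115,0.0075,0.166,0.0], "squeeze": 25}}

```text
clock: 45.92
position: [0.4339, 0.2964, 0.2338]
ee_rot: [0.494, 0.87, 0.002, 0.001]
ft_force: [-0.9, -0.2, 7.7]
grip_width: 0.123
grasp_force: 24.6
```

Run:
```python
from h import *
st(); arc(119,n=1)
```

```text
t 45.925 p [0.4339 0.2964 0.2338] R [[-0.512, 0.859, 0.004], [0.859, 0.512, 0.001], [-0.001, 0.004, -1.0]] g 0.12255324032203313 24.565225839614868 F [-0.9 -0.2  7.7] q [ 0.086  0.436 -0.908  1.872  0.402  1.024 -0.452]
post 120.88192642802058 0.13275871662260028
[0, 0, np.float64(-2.077), np.float64(-0.1973), np.float64(-0.1159), 0, 0],
```

Same start as before, so the same arc.

Call:
{"method": "move_arm", "body": {"plan": [0,0,-0.087,-0.0005,-0.0115,0,0,0,0,-0.174,-0.002,-0.0228,0,0,0,0,-0.261,-0.0045,-0.034,0,0,0,0,-0.348,-0.008,-0.045,0,0,0,0,-0.435,-0.0123,-0.0556,0,0,0,0,-0.521,-0.0176,-0.0657,0,0,0,0,-0.608,-0.0238,-0.0754,0,0,0,0,-0.695,-0.0308,-0.0845,0,0,0,0,-0.782,-0.0385,-0.093,0,0,0,0,-0.869,-0.047,-0.1007,0,0,0,0,-0.956,-0.0561,-0.1077,0,0,0,0,-1.043,-0.0658,-0.1138,0,0]}}

```text
clock: 47.42
position: [0.3689, 0.1826, 0.2336]
ee_rot: [-0.007, 1.0, 0.0, 0.001]
ft_force: [-13.9, 2.0, 27.6]
grip_width: 0.127
grasp_force: 27.7
```

Call:
{"method": "move_arm", "body": {"plan": [0,0,-0.087,-0.0005,-0.0115,0,0,0,0,-0.174,-0.002,-0.0228,0,0,0,0,-0.261,-0.0045,-0.034,0,0,0,0,-0.348,-0.008,-0.045,0,0,0,0,-0.435,-0.0123,-0.0556,0,0,0,0,-0.521,-0.0176,-0.0657,0,0,0,0,-0.608,-0.0238,-0.0754,0,0,0,0,-0.695,-0.0308,-0.0845,0,0,0,0,-0.782,-0.0385,-0.093,0,0,0,0,-0.869,-0.047,-0.1007,0,0,0,0,-0.956,-0.0561,-0.1077,0,0,0,0,-1.043,-0.0658,-0.1138,0,0]}}

```text
clock: 48.92
position: [0.4372, 0.0668, 0.2334]
ee_rot: [-0.503, 0.864, -0.002, -0.001]
ft_force: [-8.6, -8.3, 24.0]
grip_width: 0.13
grasp_force: 27.7
```

Call:
{"method": "move_arm", "body": {"plan": [0,0,0,0,0,0,0,0,0,0,0,0,0,0]}}

```text
clock: 49.18
position: [0.4374, 0.0665, 0.2334]
ee_rot: [-0.502, 0.865, -0.002, -0.0]
ft_force: [-5.8, -11.1, 19.4]
grip_width: 0.127
grasp_force: 27.3
```

Run:
```python
from h import *
st(); arc(1,n=1); go([.357,.370,.36],180)
```

```text
t 49.175 p [0.4374 0.0665 0.2334] R [[-0.497, -0.868, 0.002], [-0.868, 0.497, -0.004], [0.002, -0.004, -1.0]] g 0.1267607677499695 27.304777801036835 F [ -5.8 -11.1  19.4] q [ 0.96   0.465 -1.37   2.063  0.538  1.046  1.946]
post -119.10008082011379 0.13275333583918794
[0, 0, np.float64(-0.017), np.float64(-0.0), np.float64(-0.0023), 0, 0],row [-0.005 -0.     1.051] [-0.2232  0.22   -0.128 ]
```

Call:
{"method": "move_arm", "body": {"plan": [0,0,0,0,0,0,0.04,0,0,0,0,0,0,0.04,0,0,0,0,0,-0.06,0.04,0,0,0,0,0,-0.12,0.04,0,0,1.05,-0.223,0.22,-0.128,0.08,0,0,1.05,-0.223,0.22,-0.128,0.08,0,0,1.05,-0.223,0.22,-0.128,0.08,0,0,1.05,-0.223,0.22,-0.128,0.08,0,0,1.05,-0.223,0.22,-0.128,0.08,0,0,1.05,-0.223,0.22,-0.128,0.08,0,0,1.05,-0.223,0.22,-0.128,0.08,0,0,1.05,-0.223,0.22,-0.128,0.08]}}

```text
clock: 50.68
position: [0.3541, 0.3718, 0.36]
ee_rot: [-0.004, 1.0, 0.001, 0.0]
ft_force: [0.3, -0.6, -0.4]
grip_width: 0.941
grasp_force: 0.0
```

Run:
```python
from h import *
stone('rough_a','b1.png',0.012)
p,T=cam('wrist'); tips(p,T,['loupe'],mx=1)
p,T=cam('top'); tips(p,T,['rough_a','bay1','cover1','loupe'],mx=3)
```

```text
t 50.675 p [0.3541 0.3718 0.36  ] R [[-1.0, -0.008, 0.001], [-0.008, 1.0, 0.001], [-0.001, 0.001, -1.0]] g 0.9405843985718582 0.0 F [ 0.3 -0.6 -0.4] q [ 0.126  0.315 -1.18   1.768  0.305  1.262  0.448]
rough_a 0.63 [ 0.3529  0.3713 -0.005 ]
rough_a 0.54 [0.4168 0.1726 0.0349]
rough_a 0.63 [0.3521 0.3692 0.0237]
sil 0.77 1546 279.0 186.0 ctr [361.1 368.9] short 47.3 long 50.1 short-axis yaw -55.9
pca short yaw 163.0
loupe 0.71 [0.3195 0.2524 0.0006]
bay1 0.79 [0.4176 0.1815 0.0349]
bay1 0.63 [0.5416 0.2515 0.0319]
bay1 0.57 [0.5441 0.1092 0.0394]
cover1 0.82 [0.5386 0.2483 0.0773]
cover1 0.77 [ 0.6313 -0.2293  0.17  ]
cover1 0.64 [0.541  0.1164 0.0801]
loupe 0.6 [ 4.162e-01 -1.100e-02  3.000e-04]
loupe 0.24 [ 0.6313 -0.0457  0.2009]
```

View pics/b1.png

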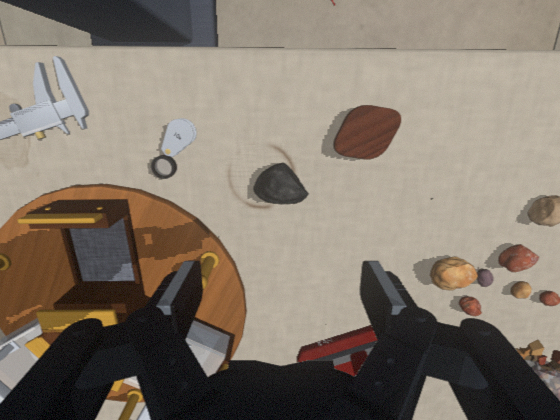

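Call:
{"method": "move_arm", "body": {"plan": [0,0,1.87,-0.002,-0.002,0.1,0.08,0,0,1.87,-0.002,-0.002,0.1,0.08,0,0,1.87,-0.002,-0.002,0.1,0.08,0,0,1.87,-0.002,-0.002,0.1,0.08,0,0,1.87,-0.002,-0.002,0.1,0.08,0,0,1.87,-0.002,-0.002,0.1,0.08,0,0,1.87,-0.002,-0.002,0.1,0.08,0,0,1.87,-0.002,-0.002,0.1,0.08,0,0,1.87,-0.002,-0.002,0.1,0.08,0,0,1.87,-0.002,-0.002,0.1,0.08,0,0,1.87,-0.002,-0.002,0.1,0.08], "squeeze": 50}}

```text
clock: 52.6
position: [0.3574, 0.3687, 0.26]
ee_rot: [0.803, 0.596, 0.001, 0.0]
ft_force: [-0.1, -0.7, 0.5]
grip_width: 0.937
grasp_force: 0.0
```

Run:
```python
from h import *
st(); held('rough_a',0.245); go([.356,.370,.178],73)
```

```text
t 52.6 p [0.3574 0.3687 0.26  ] R [[0.29, 0.957, 0.001], [0.957, -0.29, 0.0], [0.001, 0.001, -1.0]] g 0.936955087602485 0.0 F [-0.1 -0.7  0.5] q [-0.227  0.315 -0.751  1.886  0.249  1.034 -1.377]
call 0.64 [-0.0045 -0.0049  0.2645]
call 0.65 [ 0.0078 -0.0019  0.2351]
sil 0.93 3134 x -0.0225 0.0335 y -0.025 0.0198
row [ 0.001 -0.001  0.004] [ 0.0008 -0.0018  0.082 ]
```

Call:
{"method": "move_arm", "body": {"plan": [0,0,0,0.001,-0.002,0.05,0.08,0,0,0,0.001,-0.002,0.082,0.08,0,0,0,0.001,-0.002,0.082,0.08,0,0,0,0.001,-0.002,0.082,0.02,0,0,0,0.001,-0.002,0.082,0.02,0,0,0,0.001,-0.002,0.082,0.02,0,0,0,0.001,-0.002,0.082,0.02,0,0,0,0.001,-0.002,0.082,0.02]}}

```text
clock: 53.8
position: [0.3563, 0.3709, 0.18]
ee_rot: [0.804, 0.595, 0.002, 0.0]
ft_force: [-2.7, -2.4, 11.2]
grip_width: 0.505
grasp_force: 49.0
```

Call:
{"method": "move_arm", "body": {"plan": [0,0,0,0,0,-0.06,0.02,0,0,0,0,0,-0.12,0.02,0,0,0,0,0,-0.16,0.02,0,0,0,0,0,-0.16,0.02]}}

```text
clock: 54.3
position: [0.356, 0.371, 0.3419]
ee_rot: [0.804, 0.595, 0.004, 0.0]
ft_force: [-0.2, -0.2, -2.2]
grip_width: 0.498
grasp_force: 51.3
```

Run:
```python
from h import *
st(); held('rough_a',0.16);held('rough_a',0.165); go([.4205,.1810,.33],180)
```

```text
t 54.3 p [0.356  0.371  0.3419] R [[0.291, 0.957, 0.007], [0.957, -0.291, 0.004], [0.006, 0.005, -1.0]] g 0.49779286438044884 51.266488269902766 F [-0.2 -0.2 -2.2] q [-0.18   0.214 -0.792  1.803  0.167  1.184 -1.318]
call 0.67 [ 0.0006 -0.0023  0.1851]
call 0.73 [0.0092 0.     0.156 ]
sil 0.68 21029 x -0.0956 0.0493 y 0.0203 0.1642
call 0.75 [-0.0573  0.2144  0.2627]
call 0.6 [-0.0023 -0.0021  0.1838]
call 0.92 [0.0087 0.0005 0.1583]
call 0.39 [-0.0427  0.1899  0.258 ]
sil 0.7 7060 x -0.025 0.0345 y -0.0213 0.0229
row [-1.000e-03 -0.000e+00 -1.866e+00] [-0.1619  0.1172  0.0072]
```

Call:
{"method": "move_arm", "body": {"plan": [0,0,-1.866,-0.162,0.117,0.002,0.02,0,0,-1.866,-0.162,0.117,0.002,0.02,0,0,-1.866,-0.162,0.117,0.002,0.02,0,0,-1.866,-0.162,0.117,0.002,0.02,0,0,-1.866,-0.162,0.117,0.002,0.02,0,0,-1.866,-0.162,0.117,0.002,0.02,0,0,-1.866,-0.162,0.117,0.002,0.02,0,0,-1.866,-0.162,0.117,0.002,0.02,0,0,-1.866,-0.162,0.117,0.002,0.02,0,0,-1.866,-0.162,0.117,0.03,0.02,0,0,-1.866,-0.162,0.117,0.06,0.02,0,0,-1.866,-0.162,0.117,0.06,0.02]}}

```text
clock: 56.2
position: [0.4196, 0.1807, 0.2761]
ee_rot: [0.001, 1.0, -0.0, -0.002]
ft_force: [-0.3, 0.5, -0.7]
grip_width: 0.502
grasp_force: 51.3
```

Run:
```python
from h import *
st(); p,T=cam('wrist'); save(p,'b2.png'); tips(p,T,['bay1','front'],mx=2); go([0.4205,0.1812,0.2175],181)
a=cv2.imread('pics/r2.png'); b=p['color'][:,:,::-1]
for im in (a,b):
    h=cv2.cvtColor(np.ascontiguousarray(im),cv2.COLOR_BGR2HSV); m=cv2.inRange(h,(15,120,110),(35,255,255))
    n,l,s,c=cv2.connectedComponentsWithStats(m); print([(s[i].tolist(),c[i].round(1).tolist()) for i in range(1,n) if s[i][4]>250])
```

```text
t 56.2 p [0.4196 0.1807 0.2761] R [[-1.0, 0.001, -0.004], [0.001, 1.0, -0.0], [0.004, -0.0, -1.0]] g 0.5018225231935615 51.2893944256939 F [-0.3  0.5 -0.7] q [ 0.218  0.153 -0.761  2.006  0.121  1.031  0.97 ]
bay1 0.75 [0.4176 0.178  0.036 ]
front 0.77 [0.4166 0.1826 0.0343]
row [ 0.001  0.002 -0.02 ] [ 0.0004 -0.0003  0.0614]
[([212, 158, 126, 16, 1573], [275.0, 165.7]), ([414, 225, 47, 36, 664], [434.5, 241.0]), ([103, 232, 40, 27, 412], [127.3, 242.7]), ([448, 257, 27, 23, 450], [462.3, 268.6]), ([81, 266, 21, 22, 356], [91.2, 277.0]), ([225, 311, 112, 37, 3197], [281.6, 330.9])]
[([216, 159, 127, 15, 1623], [278.8, 165.8]), ([418, 227, 62, 55, 1281], [448.9, 253.2]), ([100, 231, 45, 32, 476], [128.2, 243.7]), ([84, 265, 23, 23, 388], [95.2, 276.2]), ([227, 312, 109, 37, 3398], [281.0, 330.9])]
```

Call:
{"method": "move_arm", "body": {"plan": [0,0.002,-0.01,0,0,0.03,0.02,0,0.002,-0.018,0,0,0.05,0.02,0,0.002,-0.018,0,0,0.06,0.02,0,0.002,-0.018,0,0,0.06,0.02,0,0.002,-0.018,0,0,0.06,0.064,0,0.002,-0.018,0,0,0.06,0.064,0,0.002,-0.018,0,0,0.06,0.064,0,0.002,-0.018,0,0,0.01,0.064,0,0.002,-0.018,0,0,-0.05,0.064,0,0.002,-0.018,0,0,-0.12,0.064,0,0.002,-0.018,0,0,-0.14,0.064]}}

```text
clock: 57.72
position: [0.4203, 0.1816, 0.4217]
ee_rot: [-0.009, 1.0, 0.001, 0.002]
ft_force: [0.9, -0.9, -0.5]
grip_width: 0.747
grasp_force: 0.0
```

Run:
```python
from h import *
stone('rough_a','b3.png',0.05)
p,T=cam('scene');save(p,'b3s.png');tips(p,T,['rough_a','bay1','cover1'],mx=3)
p,T=cam('top');tips(p,T,['rough_a','hook1','cover1'],mx=3)
go([0.6275,-0.232,0.437],90)
```

```text
t 57.725 p [0.4203 0.1816 0.4217] R [[-1.0, -0.018, 0.004], [-0.018, 1.0, 0.001], [-0.004, 0.001, -1.0]] g 0.7470675468233059 0.0 F [ 0.9 -0.9 -0.5] q [ 0.287 -0.016 -0.774  1.82  -0.011  1.329  1.105]
rough_a 0.7 [0.4177 0.1808 0.0327]
rough_a 0.62 [0.4184 0.1754 0.0376]
rough_a 0.76 [0.4142 0.1824 0.0612]
sil 0.86 1381 282.0 177.0 ctr [420.7 184.8] short 46.4 long 51.0 short-axis yaw 63.9
pca short yaw -87.4
rough_a 0.63 [0.4211 0.1778 0.0342]
bay1 0.86 [0.541  0.2522 0.0333]
bay1 0.56 [0.5433 0.1109 0.0325]
bay1 0.55 [0.4184 0.1742 0.0384]
cover1 0.97 [ 0.621  -0.237   0.1671]
cover1 0.77 [0.5436 0.1142 0.0775]
cover1 0.59 [0.5382 0.2528 0.0764]
hook1 0.88 [ 0.6265 -0.0443  0.2009]
hook1 0.88 [ 0.6287 -0.2336  0.2026]
hook1 0.57 [ 0.6311 -0.1389  0.2004]
cover1 0.92 [ 0.6337 -0.2317  0.1726]
cover1 0.67 [0.5415 0.1192 0.0797]
row [-1.000e-03 -2.000e-03  1.588e+00] [-0.1999 -0.4166 -0.0201]
```

Call:
{"method": "move_arm", "body": {"plan": [0,-0.002,1.588,-0.2,-0.4166,-0.02,0.045,0,-0.002,1.588,-0.2,-0.4166,-0.02,0.045,0,-0.002,1.588,-0.2,-0.4166,-0.02,0.045,0,-0.002,1.588,-0.2,-0.4166,-0.02,0.045,0,-0.002,1.588,-0.2,-0.4166,-0.02,0.045,0,-0.002,1.588,-0.2,-0.4166,-0.02,0.045,0,-0.002,1.588,-0.2,-0.4166,-0.02,0.045,0,-0.002,1.588,-0.2,-0.4166,-0.02,0.045,0,-0.002,1.588,-0.2,-0.4166,-0.02,0.045,0,-0.002,1.588,-0.2,-0.4166,-0.02,0.045,0,-0.002,1.588,-0.2,-0.4166,-0.02,0.045]}}

```text
clock: 59.7
position: [0.6276, -0.2316, 0.4374]
ee_rot: [0.706, 0.708, -0.0, 0.0]
ft_force: [-0.1, -0.6, -0.6]
grip_width: 0.531
grasp_force: 0.0
```

Run:
```python
from h import *
st(); p,T=cam('wrist'); save(p,'c8.png'); tips(p,T,['hook1','cover1'],mx=3)
for f in ('c1','c5','c8'):
    e=cv2.Canny(cv2.imread(f'pics/{f}.png'),60,150); print(f,[v for v in range(140,200) if e[v,228:262].sum()>255*17],[v for v in range(140,290) if e[v,273:283].sum()>255*6],[u for u in range(260,300) if e[195:240,u].sum()>255*20])
go([0.6275,-0.232,0.437],90)
```

```text
t 59.7 p [ 0.6276 -0.2316  0.4374] R [[-0.003, 1.0, 0.0], [1.0, 0.003, -0.001], [-0.001, 0.0, -1.0]] g 0.5307620868114636 0.0 F [-0.1 -0.6 -0.6] q [ 0.507  0.437 -0.32   1.266  0.135  1.459  0.204]
hook1 0.91 [ 0.6308 -0.1384  0.2005]
cover1 0.7 [ 0.6279 -0.2317  0.1648]
c1 [150, 156] [150, 156, 159, 168, 279] [268, 284, 286]
c5 [152, 157] [152, 157, 170, 280] [274, 290, 292]
c8 [151, 157] [157, 160, 279, 281] [271, 286, 288]
row [0.    0.001 0.002] [-0.0002  0.      0.0006]
```

Call:
{"method": "move_arm", "body": {"plan": [0,0.001,0,0,0,0.04,0.045,0,0.001,0,0,0,0.074,0.045,0,0.001,0,0,0,0.074,0.045,0,0.001,0,0,0,0.074,0.0,0,0.001,0,0,0,0.074,0.0,0,0.001,0,0,0,0.074,0.0,0,0.001,0,0,0,0.074,0.0,0,0.001,0,0,0,0.074,0.0,0,0.001,0,0,0,0.074,0], "squeeze": 60}}

```text
clock: 60.98
position: [0.6279, -0.2321, 0.3657]
ee_rot: [0.707, 0.707, 0.001, 0.001]
ft_force: [-1.2, 0.2, 7.5]
grip_width: 0.129
grasp_force: 58.9
```

Call:
{"method": "move_arm", "body": {"plan": [0,0,0,0,0,-0.0155,0,0,0,0,0,0,-0.0155,0,0,0,0,0,0,-0.0155,0]}}

```text
clock: 61.35
position: [0.6275, -0.2321, 0.379]
ee_rot: [0.707, 0.707, 0.0, 0.0]
ft_force: [-0.2, 0.1, -1.7]
grip_width: 0.126
grasp_force: 58.7
```

Run:
```python
from h import *
st(); go([.42,.1815,.4],90)
```

```text
t 61.35 p [ 0.6275 -0.2321  0.379 ] R [[-0.0, 1.0, 0.0], [1.0, 0.0, 0.0], [0.0, 0.0, -1.0]] g 0.12562855017967797 58.68519186973572 F [-0.2  0.1 -1.7] q [ 0.512  0.462 -0.318  1.353  0.143  1.349  0.194]
row [ 0. -0.  0.] [ 0.4137 -0.2075 -0.021 ]
```

Call:
{"method": "move_arm", "body": {"plan": [0,0,0,0,-0.03,0,0,0,0,0,0,-0.06,0,0,0,0,0,0,-0.09,0,0,0,0,0,0,-0.11,0,0,0,0,0,0.0,-0.12,-0.02,0,0,0,0,0.05,-0.14,-0.02,0,0,0,0,0.1,-0.16,-0.02,0,0,0,0,0.15,-0.175,-0.02,0,0,0,0,0.2,-0.19,-0.02,0,0,0,0,0.25,-0.2,-0.02,0,0,0,0,0.3,-0.205,-0.02,0,0,0,0,0.35,-0.2075,-0.02,0]}}

```text
clock: 62.85
position: [0.4198, 0.12, 0.4006]
ee_rot: [0.707, 0.707, 0.001, 0.001]
ft_force: [1.2, -0.5, -0.7]
grip_width: 0.127
grasp_force: 58.8
```

Call:
{"method": "move_arm", "body": {"plan": [0,0,0,0.04,0,-0.001,0,0,0,0,0.0637,0,-0.001,0,0,0,0,0.0637,0,-0.001,0,0,0,0,0.0637,0,-0.001,0]}}

```text
clock: 63.35
position: [0.4203, 0.1811, 0.4007]
ee_rot: [0.707, 0.707, 0.0, 0.0]
ft_force: [0.6, -1.3, -1.3]
grip_width: 0.126
grasp_force: 58.8
```

Run:
```python
from h import *
st(); held('cover1',0.2)
a=cv2.imread('pics/c2.png'); p,T=cam('wrist'); save(p,'c9.png'); b=p['color'][:,:,::-1]
for im in (a,b):
    e=cv2.Canny(np.ascontiguousarray(im),60,150); print([v for v in range(140,220) if e[v,210:262].sum()>255*26],[u for u in range(180,380) if e[200:290,u].sum()>255*30])
go([0.4335,0.181,0.32],91,12);go([0.4335,0.181,0.2834],91,12)
```

```text
t 63.35 p [0.4203 0.1811 0.4007] R [[0.0, 1.0, 0.001], [1.0, -0.0, 0.0], [0.0, 0.001, -1.0]] g 0.1259050335233313 58.839409947395325 F [ 0.6 -1.3 -1.3] q [ 2.640e-01  0.000e+00 -7.580e-01  1.853e+00  1.000e-03  1.288e+00
 -4.940e-01]
call 0.98 [2.00e-04 8.00e-04 2.02e-01]
call 0.97 [0.0712 0.1218 0.3243]
call 0.74 [0.0805 0.1189 0.3202]
call 0.68 [-0.0657  0.1254  0.3141]
sil 0.88 19658 x -0.0897 0.0476 y -0.0475 0.0515
[169, 180, 185] [267, 269, 292]
[168, 178, 183] [267, 269, 292, 295]
row [ 0.21   0.002 -0.018] [0.     0.0133 0.0802]
row [ 0.21   0.002 -0.018] [0.     0.0133 0.1168]
```

Call:
{"method": "move_arm", "body": {"plan": [0.209,0.002,-0.018,-0.0005,0.0135,0.079,0,0.209,0.002,-0.018,-0.0005,0.0135,0.079,0,0.209,0.002,-0.018,-0.0005,0.0135,0.079,0,0.209,0.002,-0.018,-0.0005,0.0135,0.1,0,0.209,0.002,-0.018,-0.0005,0.0135,0.117,0,0.209,0.002,-0.018,-0.0005,0.0135,0.117,0,0.209,0.002,-0.018,-0.0005,0.0135,0.117,0,0.209,0.002,-0.018,-0.0005,0.0135,0.117,0]}}

```text
clock: 64.6
position: [0.4337, 0.1812, 0.2839]
ee_rot: [0.697, 0.71, -0.072, -0.074]
ft_force: [0.3, -0.5, -1.5]
grip_width: 0.128
grasp_force: 58.8
```

Run:
```python
from h import *
st(); go([0.4625,0.1812,0.2815],91,12)
```

```text
t 64.6 p [0.4337 0.1812 0.2839] R [[-0.018, 0.978, -0.206], [1.0, 0.018, 0.001], [0.004, -0.206, -0.979]] g 0.12773521786328548 58.81742477416992 F [ 0.3 -0.5 -1.5] q [ 0.221  0.26  -0.756  1.895  0.076  1.237 -0.547]
row [ 0.002 -0.001  0.001] [-0.0005  0.0286 -0.0036]
```

Call:
{"method": "move_arm", "body": {"plan": [0,0,0,0,0.01,-0.0015,0,0,0,0,0,0.02,-0.003,0,0,0,0,0,0.028,-0.0043,0,0,0,0,0,0.028,-0.0043,0]}}

```text
clock: 65.1
position: [0.4624, 0.1816, 0.2813]
ee_rot: [0.697, 0.709, -0.073, -0.075]
ft_force: [0.5, -0.2, -0.6]
grip_width: 0.125
grasp_force: 59.0
```

Run:
```python
from h import *
st()
```

```text
t 65.1 p [0.4624 0.1816 0.2813] R [[-0.017, 0.978, -0.208], [1.0, 0.018, 0.001], [0.005, -0.208, -0.978]] g 0.12506510300464152 58.95711064338684 F [ 0.5 -0.2 -0.6] q [ 0.204  0.324 -0.736  1.831  0.116  1.252 -0.554]
```

Call:
{"method": "move_arm", "body": {"plan": [-0.052,0,0,0,-0.0102,0.0029,0,-0.105,0,0,0,-0.0204,0.0062,0,-0.157,-0.003,0,0,-0.0301,0.0103,0,-0.157,-0.003,0,0,-0.0301,0.0103,0]}}

```text
clock: 65.6
position: [0.4294, 0.1812, 0.2777]
ee_rot: [0.7, 0.714, -0.018, -0.018]
ft_force: [0.9, 1.0, -1.2]
grip_width: 0.125
grasp_force: 58.8
```

Run:
```python
from h import *
st(); go([0.4205,0.1815,0.2750],91,0)
```

```text
t 65.6 p [0.4294 0.1812 0.2777] R [[-0.019, 0.998, -0.052], [1.0, 0.019, -0.001], [0.0, -0.052, -0.999]] g 0.1251911425192032 58.84227991104126 F [ 0.9  1.  -1.2] q [ 0.22   0.194 -0.76   1.965  0.122  1.083 -0.574]
row [-0.052 -0.     0.002] [ 0.0005 -0.0088  0.0032]
```

Call:
{"method": "move_arm", "body": {"plan": [-0.052,0,0,0,-0.0088,0.0032,0,-0.052,0,0,0,-0.0088,0.0032,0,-0.052,0,0,0,-0.0088,0.0032,0.035,-0.052,0,0,0,-0.0088,0.0032,0.035,-0.052,0,0,0,-0.0088,0.0032,0.035,-0.052,0,0,0,-0.0088,-0.02,0.035,-0.052,0,0,0,-0.0088,-0.06,0.035,-0.052,0,0,0,-0.0088,-0.12,0.035,-0.052,0,0,0,-0.0088,-0.16,0.035,-0.052,0,0,0,-0.0088,-0.16,0.035]}}

```text
clock: 66.85
position: [0.4303, 0.1813, 0.4407]
ee_rot: [0.701, 0.713, 0.003, 0.001]
ft_force: [-0.6, 0.5, -0.8]
grip_width: 0.411
grasp_force: 0.0
```

Run:
```python
from h import *
st(); p,T=cam('wrist'); tips(p,T,['cover1','seat1'],mx=3)
p,T=cam('scene'); cv2.imwrite('pics/end.png',cv2.resize(p['color'][180:330,150:350,::-1],(800,600))); tips(p,T,['cover1','rough_a','river_a','slate_c','sample_jar_2','loupe'],mx=3)
p,T=cam('top'); tips(p,T,['cover1','rough_a'],mx=3)
```

```text
t 66.85 p [0.4303 0.1813 0.4407] R [[-0.018, 1.0, 0.005], [1.0, 0.018, 0.002], [0.002, 0.005, -1.0]] g 0.4113360979086942 0.0 F [-0.6  0.5 -0.8] q [ 0.277 -0.003 -0.759  1.771 -0.002  1.367 -0.464]
cover1 0.96 [0.4207 0.1791 0.0734]
cover1 0.86 [0.5414 0.2516 0.0727]
cover1 0.78 [0.5418 0.1145 0.0816]
cover1 0.88 [0.542  0.1156 0.0769]
cover1 0.82 [0.5384 0.2554 0.0748]
cover1 0.69 [0.4169 0.1758 0.0762]
sample_jar_2 0.22 [0.5408 0.1125 0.0761]
loupe 0.71 [ 3.133e-01  2.537e-01 -1.000e-04]
cover1 0.79 [0.542  0.1196 0.0781]
cover1 0.49 [ 0.6265 -0.2325  0.2018]
rough_a 0.41 [0.5453 0.1183 0.0811]
```

View pics/end.png

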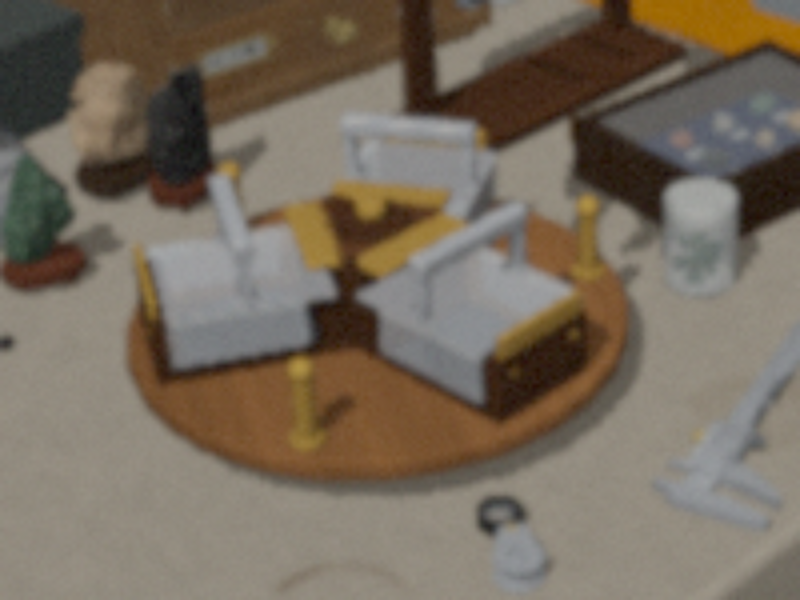

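All three bays are closed with their covers lying flat, the black lump's bay faces the robot, and the jar and loupe show where they were. Handing in.

```bash
python3 -c "
from workcell import manip
print(manip.hand_in())"
```

```text
the job is handed in; nothing more can be done
None
```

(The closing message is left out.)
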